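Fetch the red cutter head from the push-to-open tooling cabinet

TASK

Fetch the red cutter head out of the tooling cabinet and set it down gently, upright, in the felt-lined tray. The yellow can stands in the way of the door, so first stand it upright somewhere the door will not hit it; then press the door by its free edge so that the catch lets go and it springs ajar, swing it wide open, at least square to the cabinet, and leave it open. Do not knock over or shift the other things in the cabinet and on the table.

Things in the scene. Friction and masses are not known exactly. Their poses are not given: they have to be found in the camera images.
- cabinet: tooling cabinet, fixed: aluminium frame with clear roof, back and sides, 200 deep (x), 340 wide (y), 260 high; origin at the centre of its underside, z up; its open front, the plane x = -100, faces the robot. Frame profiles 20 square: clear opening 300 wide, from 24 (floor on which the contents stand) to 240 high. Under the roof, contents near the front can be reached by a hand leaning back 30 to 50 degrees
- door (a joint): angle (rad) of the grey-green door, upright hinge at the cabinet's left (+y): 0 closed, grows as its free (-y) edge swings out towards the robot, stop 1.9; friction keeps it where it is left. No handle: a push-to-open catch. Pressing the free edge in to -0.015 or beyond (5 to 8 mm, 8 to 15 N; stop -0.024) and drawing back at 15 mm/s or faster lets a buffer spring the door out to 0.11 to 0.16
- door_hinge (a point): on the door's hinge axis, 134 above the table; in the cabinet's frame at x = -110, y = +170. Its axes turn with the door (as the cabinet's when closed): the door runs 340 along its -y, inner face at x = 0, outer at x = -16, from 4 to 264 above the table. On the inner face, 300 from the hinge, a steel catch pin sticks 38 inwards, 175 to 202 above the table
- door_press (a point): where to press the closed door: on its outer face, 30 from the free edge, 215 above the table; +x (axes as door_hinge) is the pressing direction
- door_edge (a point): top corner of the door's free edge, on the inner face (340 from the hinge, 264 above the table), axes as door_hinge. Closed, the inner face is 10 off the frame; ajar, the gap here is 45 or more and open from above and the side, for a finger to pull the door. The buffer's rod (diameter 8), 305 from the hinge and 50 above the table, then sticks 44 out of the frame's front
- red_head_mid (a point): RED anodised cutter head to be fetched: upright cylinder, diameter 50, 50 high, 0.2 to 0.45 kg; this point at its centre, z along its axis. It stands on the cabinet's floor in one of two places, about 29 behind the front plane of the frame and about 42 to the left or right of the cabinet's middle
- blue_head_mid (a point): BLUE cutter head, same size, in the other of the two places; this point at its centre; to be left alone
- spacers: stack of brass and steel spacer rings, diameter 44, 55 high, in the back half of the cabinet; origin at its foot; leave alone
- knife_jar: amber jar with a black cap, diameter 52, 75 high, in the back half of the cabinet; origin at its foot; leave alone
- can_mid (a point): yellow spray can, upright cylinder, diameter 52, 120 high, 0.17 to 0.4 kg; this point at its centre. It starts on the table 90 to 115 in front of the closed door's inner face, in the way of the swinging door. Apart from the things listed here the table is clear to 0.9 m ahead of the robot and 0.5 m to either side
- tray: flat wooden tray with green felt floor, 180 x 180 outside, 164 x 164 inside, floor 8 above the table, rim 14 above the table. Fixed. Origin at the centre of its underside on the table, x and y along its sides
- spanner: open-ended spanner 220 long lying on the table, origin at its middle, along its x; leave alone
- gauge: dial height gauge, foot 50 x 50, 140 high, standing on the table; origin under its foot; leave alone
- push_block: wooden push block 160 (x) x 70 (y), 98 high, on the table; origin under its middle; leave alone
- wax_tin: round tin with green cap, diameter 68, 45 high, on the table at the left; origin at its foot; leave alone

How it is judged:
By the outcome, as a careful person would: the job done as asked, in the order asked, and still so for the second after the job is handed in, with the robot touching nothing.
It also fails if it takes over 72 s, if anything falls off the work surface, if the arm or the gripper's body presses on something with over 40 N, if the wrist force passes 120 N, or if a joint passes its speed limit or range.

ROBOT

A 6-joint arm with a two-finger parallel gripper is mounted at the origin on the work surface. World frame = base frame: x ahead of the robot, y to its left, z up, the work surface at z = 0. Lengths are in m, angles in rad, forces in N, time in s.
With the tool pointing down it reaches from about 0.375 to 0.9 m from the base axis. Payload 3.1 kg.
Tool frame: the origin (TCP) lies midway between the tips of the shut fingers; the grasp point (between the pads) lies 19 mm behind it; x points along the fingers, z is the direction in which the jaws open and shut, and the axes are right-handed (so a half turn about x gives the same grasp; the last joint's range is limited). The gripper opens to 87 mm and grips with 3 to 60 N. Pads are 19 mm wide; open, the fingers measure 117 mm over their backs; the gripper's body (75 mm by 190 mm) begins 51 mm behind the grasp point.
Start: joints at [-1.504, 0.527, 1.433, -0, 1.181, -0.178], TCP at [0.152, -0.606, 0.223] pointing down, gripper open.
Joint ranges: [-3.08, 3.08], [-0.75, 2.2], [0.22, 2.44], [-1.43, 4.57], [0, 2.65], [-2.85, 2.85]. Speed limits (rad/s): [2.79, 2.79, 3.14, 3.14, 3.14, 3.14].

INTERFACE

Orientations are given as a unit quaternion [x, y, z, w].
In Python, from rig import robot, optics, workorder gives the robot as it stands.
- The arm moves only by the tool arm_command, never from a script. Its argument "plan" is a list of rows, each a list of 7 numbers: the shift along the tool's x, y, z in cm, then the turn, a rotation vector about the tool's x, y, z in rad, then the finger opening in cm, from 0 to 8.7. In form: [[x, y, z, ax, ay, az, gripper], ...]. A call has 1 to 12 rows; each row shifts and turns the pose as measured when the row begins, along the tool's axes as they then stand; what a row does not reach is not made up. A row lasts 1/8 s, in which the tool goes at most 62.5 mm and 10.7 degrees, less where a joint would pass 70% of its speed; a pose out of reach is approached as far as the arm can. A call with a gripper value outside its range is refused whole. The fingers move at their own pace and stop on an object; "grip_force" is the grip in N (left out, the last holds). Time passes only in rows, so rows that do not move let the fingers close. It gives the time, the measured TCP pose, the force and the opening at its end, in the units of the state.
- robot.get_obs(): the state, without advancing time (a new reading comes with each control period).
- optics.camera(name): name is "scene" or "top" or "wrist"; returns (picture, depth): 480x640x3 uint8, blue, green, red; 480x640 float32, m along the optical axis (not along the pixel's ray), 0 where there is no reading.
- optics.camera_info(name): a dict with "mtx" (3x3 intrinsics, pixels), "position" and "rotation" of the camera in the world; the wrist camera has in their place "tool_from_camera" (4x4, takes a point from camera to tool coordinates, whose origin is the TCP and whose axes are the tool frame's). Camera axes: x right, y down, z forward; pixel columns grow to the right and rows downward; lengths in m; the calibration is good to about 2 mm. A picture is of the moment at which its call begins: read the wrist's pose just before it. camera_info takes no time and is no camera call.
- workorder.hand_in(): hands the job in, once; it reports no verdict.
The state is a dict: "time": time; "q": joint angles; "joint_velocities": joint speeds; "joint_torque": joint torques, N m; "position": TCP position; "tool_rot": TCP orientation; "ft_force": force on the tool from outside, world axes, zero at the start; "moment": the same for the moment, N m; "grip_width": finger opening in m.
Only numpy, scipy, OpenCV 4.12 (cv2) and the standard library are available. Lean on these libraries where they do the work, as an engineer would, in place of code of your own. Each camera call takes 0.05 s, during which the arm holds its last target. There are 200 camera calls.

## Working session

There is one attempt and no reset: what is moved stays moved. The work goes in short steps, Python scripts to look and compute and a tool call to move; the robot and the scene stay as the last step left them, time stands still between calls to the robot, and variables do not carry over. Pictures are saved under pics/ and viewed, about 8 in all and at most 12, crops included, and the job is handed in when it is done.

Besides the shell and the picture viewer there is one more tool, called after "Request:" by a JSON object that holds its "name" and its "arguments", one argument or row to a line. arm_command: Moves the arm, as the interface text tells. Its arguments: {"type":"object","properties":{"plan":{"type":"array"},"grip_force":{"type":"number"}},"required":["plan"]}

```bash
ls; mkdir -p pics
python3 - <<'E'
from rig import robot, optics, workorder
import cv2, numpy as np
o=robot.get_obs(); print({k:np.round(v,3).tolist() for k,v in o.items()})
for n in("scene","top"):
    p,d=optics.camera(n); cv2.imwrite(f"pics/{n}0.png",p); np.save(f"pics/{n}0.npy",d)
    print(n,{k:np.round(v,4).tolist() if not isinstance(v,str) else v for k,v in optics.camera_info(n).items()})
print(optics.camera_info("wrist"))
E
```

```text
pics
{'time': 0.0, 'q': [-1.503, 0.528, 1.434, 0.0, 1.181, -0.179], 'joint_velocities': [0.0, -0.001, 0.0, -0.001, -0.001, -0.0], 'joint_torque': [-0.001, -44.004, -17.659, 0.064, 0.058, -0.0], 'position': [0.152, -0.605, 0.222], 'tool_rot': [0.435, 0.558, -0.434, 0.557], 'ft_force': [-0.162, -0.588, 0.186], 'moment': [-0.013, -0.005, -0.077], 'grip_width': 0.087}
scene {'mtx': [[482.1452, 0.0, 321.0556], [0.0, 482.1452, 227.692], [0.0, 0.0, 1.0]], 'position': [0.5021, 0.3726, 1.3361], 'rotation': [-0.0657, 0.9854, -0.1562, 0.0141]}
top {'mtx': [[491.6883, 0.0, 326.7025], [0.0, 491.6883, 235.8996], [0.0, 0.0, 1.0]], 'position': [0.312, -0.0261, 1.4443], 'rotation': [0.7175, -0.6891, 0.0712, -0.072]}
{'mtx': array([[410.79681851,   0.        , 325.71282811],
       [  0.        , 410.79681851, 240.08674174],
       [  0.        ,   0.        ,   1.        ]]), 'tool_from_camera': array([[-6.74137528e-04, -2.43468272e-01,  9.69908628e-01,
        -1.63674200e-01],
       [-5.39454901e-04, -9.69908618e-01, -2.43468644e-01,
         6.63246074e-02],
       [ 9.99999627e-01, -6.87353312e-04,  5.22511646e-04,
        -1.29756152e-03],
       [ 0.00000000e+00,  0.00000000e+00,  0.00000000e+00,
         1.00000000e+00]])}
```

View pics/scene0.png

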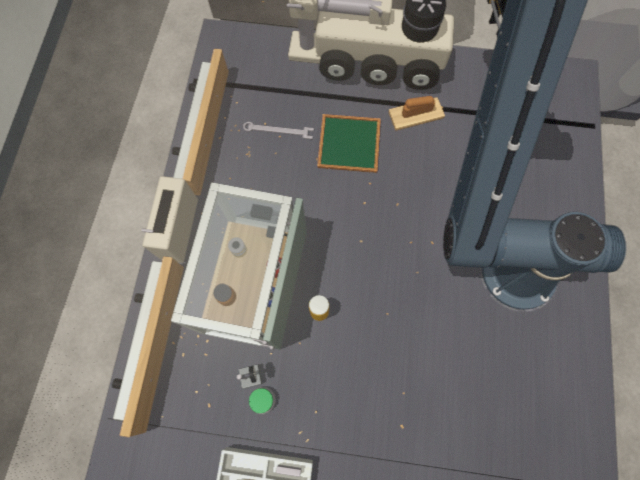

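View pics/top0.png

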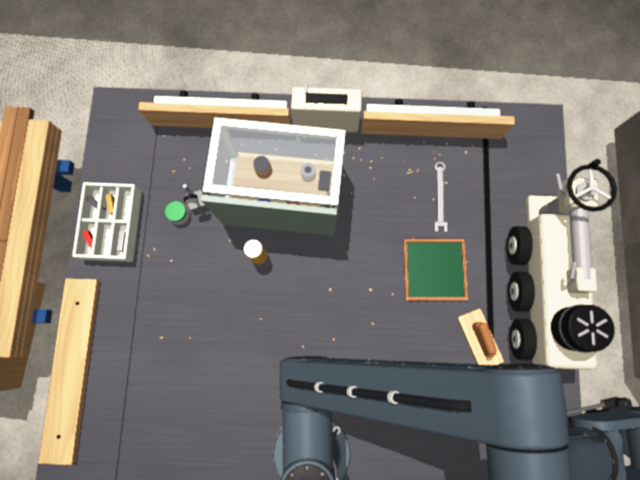

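Scene view: cabinet at about (240,262) px with its door on the right side, the can at (319,306), tray (349,142), spanner (278,130), gauge (252,375), tin (261,401). Red shows at about (278,268) and blue at (270,297), between frame and door.

```bash
cat > h.py <<'E'
import numpy as np, cv2
from scipy.spatial.transform import Rotation as R
from rig import robot, optics
def cam(n,obs=None):
    i=optics.camera_info(n)
    if n=="wrist":
        o=obs or robot.get_obs(); T=np.eye(4); T[:3,:3]=R.from_quat(o["tool_rot"]).as_matrix(); T[:3,3]=o["position"]
        T=T@i["tool_from_camera"]; return i["mtx"],T[:3,:3],T[:3,3]
    r=np.array(i["rotation"]); r=R.from_quat(r).as_matrix() if r.size==4 else r
    return i["mtx"],r,np.array(i["position"])
def ray(c,uv):
    K,r,p=c; uv=np.atleast_2d(uv).astype(float)
    d=np.c_[(uv-K[[0,1],[2,2]])/K[0,0],np.ones(len(uv))]
    return p,d@r.T
def onz(c,uv,z):
    p,d=ray(c,uv); return p+d*((z-p[2])/d[:,2])[:,None]
def cloud(c,D):
    v,u=np.mgrid[:480,:640]; p,d=ray(c,np.c_[u.ravel(),v.ravel()])
    P=(p+d*D.reshape(-1,1)).reshape(480,640,3); P[D==0]=np.nan; return P
def proj(c,P):
    K,r,p=c; q=(np.atleast_2d(P)-p)@r; return q[:,:2]/q[:,2:]*K[0,0]+K[[0,1],[2,2]]
E
python3 - <<'E'
from h import *
for n in("scene","top"):
    im=cv2.imread(f"pics/{n}0.png"); c=cam(n); P=cloud(c,np.load(f"pics/{n}0.npy")); h=cv2.cvtColor(im,cv2.COLOR_BGR2HSV)
    ok=(P[...,0]>.3)&(P[...,0]<1)&(abs(P[...,1])<.55)
    def blob(name,m):
        m=cv2.morphologyEx(m.astype(np.uint8),cv2.MORPH_OPEN,np.ones((2,2)))
        k,l,s,ce=cv2.connectedComponentsWithStats(m)
        for j in range(1,k):
            if s[j,4]<12: continue
            q=P[l==j]; print(n,name,ce[j].round(1),s[j].tolist(),np.nanmedian(q,0).round(3),np.nanmin(q,0).round(3),np.nanmax(q,0).round(3))
    S,V,H=h[...,1],h[...,2],h[...,0]; z=P[...,2]
    blob("tray",ok&(H>60)&(H<85)&(S>120)&(z<.03))
    blob("tin",ok&(H>50)&(H<85)&(S>120)&(z>.03))
    blob("can>.105",ok&(z>.105)&(z<.14)&(P[...,0]<.62))
    blob("red",((H<6)|(H>174))&(S>120)&ok)
    blob("blue",(H>105)&(H<130)&(S>120)&ok)
    blob("roof",ok&(z>.25)&(z<.27))
    blob("mid",ok&(z>.13)&(z<.15))
    m=ok&(z>.25)&(z<.275); cv2.imwrite(f"pics/m_{n}.png",m*255)
im=cv2.imread("pics/scene0.png")[170:420,160:360]; cv2.imwrite("pics/cropS.png",cv2.resize(im,None,fx=2.4,fy=2.4,interpolation=cv2.INTER_CUBIC))
im=cv2.imread("pics/top0.png")[110:280,150:360]; cv2.imwrite("pics/cropT.png",cv2.resize(im,None,fx=3.5,fy=3.5,interpolation=cv2.INTER_CUBIC))
E
```

```text
scene tray [333.2 123.5] [331, 122, 5, 4, 13] [ 0.578 -0.397  0.007] [ 0.572 -0.405  0.002] [ 0.585 -0.39   0.013]
scene tray [340.2 126.7] [337, 122, 8, 11, 37] [ 0.554 -0.39   0.008] [ 0.544 -0.407  0.003] [ 0.564 -0.368  0.016]
scene tray [351.6 126.5] [347, 122, 11, 11, 50] [ 0.522 -0.395  0.007] [ 0.503 -0.412  0.003] [ 0.535 -0.376  0.012]
scene tray [364.6 127.2] [360, 123, 10, 10, 49] [ 0.479 -0.398  0.009] [ 0.466 -0.413 -0.001] [ 0.495 -0.38   0.016]
scene tray [354.5 135.9] [347, 130, 13, 12, 57] [ 0.505 -0.362  0.008] [ 0.493 -0.387 -0.002] [ 0.529 -0.346  0.015]
scene tray [329.9 134.6] [326, 132, 8, 6, 30] [ 0.583 -0.357  0.009] [ 0.572 -0.367  0.004] [ 0.595 -0.347  0.016]
scene tray [338.5 135.1] [335, 132, 9, 8, 28] [ 0.557 -0.36   0.009] [ 0.542 -0.37   0.003] [ 0.568 -0.345  0.013]
scene tray [361.2 154.4] [343, 134, 32, 34, 485] [ 0.478 -0.301  0.008] [ 0.44  -0.374 -0.001] [ 0.531 -0.261  0.016]
scene tray [373.  139.2] [372, 137, 3, 5, 13] [ 0.449 -0.361  0.008] [ 0.446 -0.368  0.003] [ 0.453 -0.349  0.015]
scene tray [329.6 140.7] [327, 139, 6, 4, 13] [ 0.581 -
[... 2954 characters left out ...]
124 0.262] [ 0.611 -0.047 -0.002] [0.694 0.296 0.27 ]
top mid [351.3 101.7] [348, 99, 8, 6, 25] [ 0.972 -0.073  0.149] [ 0.962 -0.084  0.14 ] [ 0.98  -0.064  0.154]
top mid [302.6 103.6] [301, 102, 4, 4, 12] [0.96  0.065 0.149] [0.954 0.06  0.146] [0.966 0.07  0.153]
top mid [325.8 109.4] [292, 103, 70, 12, 405] [0.947 0.006 0.142] [ 0.942 -0.111 -0.006] [1.041 0.095 0.157]
top mid [185.4 186.4] [184, 185, 4, 4, 13] [0.705 0.378 0.137] [0.702 0.375 0.126] [0.709 0.382 0.143]
top mid [223.  214.5] [219, 214, 9, 2, 18] [0.632 0.269 0.129] [0.63  0.256 0.112] [0.633 0.283 0.14 ][ WARN:0@0.725] global loadsave.cpp:1063 imwrite_ Unsupported depth image for selected encoder is fallbacked to CV_8U.
```

View pics/cropS.png

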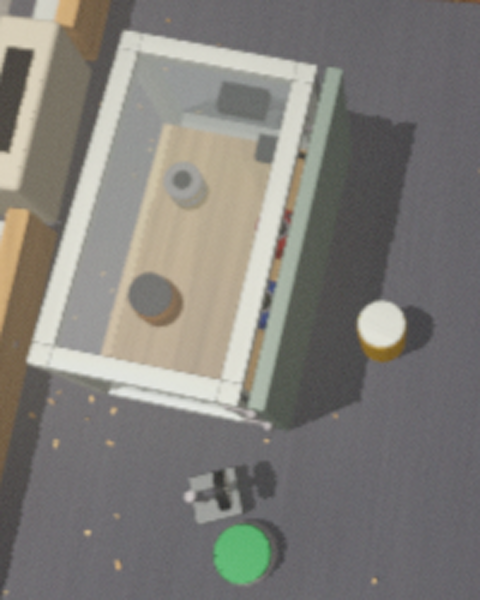

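```bash
python3 - <<'E' 2>/dev/null
from h import *
for n in("scene","top"):
    im=cv2.imread(f"pics/{n}0.png"); c=cam(n); P=cloud(c,np.load(f"pics/{n}0.npy")); h=cv2.cvtColor(im,cv2.COLOR_BGR2HSV)
    z=P[...,2];ok=(P[...,0]>.3)&(P[...,0]<1)&(abs(P[...,1])<.55);H,S,V=cv2.split(h)
    def big(m,k=3):
        m=cv2.morphologyEx(m.astype(np.uint8),cv2.MORPH_CLOSE,np.ones((k,k))); 
        return max(cv2.findContours(m,cv2.RETR_EXTERNAL,cv2.CHAIN_APPROX_NONE)[0],key=cv2.contourArea)[:,0]
    def rect(name,m,zz,k=3):
        ct=big(m,k); w=onz(c,ct,zz)[:,:2]; r=cv2.minAreaRect((w*1000).astype(np.float32)); print(n,name,np.round(r[0]),np.round(r[1]),round(r[2],2),cv2.boxPoints(r).round().tolist()); return w
    def circ(name,m,zz):
        ct=big(m,2); w=onz(c,ct,zz)[:,:2]; (x,y),r=cv2.minEnclosingCircle((w*1000).astype(np.float32)); print(n,name,round(x),round(y),"r",round(r))
    rect("roof",(z>.245)&(z<.2605)&ok&(P[...,0]>.62)&~((H>45)&(H<90)&(S>20)),.26)
    w=rect("door",ok&(z>.245)&(z<.275)&(H>45)&(H<90)&(S>20),.264)
    rect("traywood",ok&(z<.03)&(P[...,1]<-.23)&(P[...,1]>-.45)&(S>90)&(P[...,0]<.65)&(P[...,0]>.4),.012,7)
    circ("tin",ok&(H>50)&(H<85)&(S>90)&(z>.03)&(P[...,1]>.35),.045)
    circ("can",ok&(z>.1)&(V>170)&(S<60)&(P[...,0]<.6)&(P[...,1]>0),.12)
    for nm,mm in(("red",((H<8)|(H>172))&(S>100)),("blue",(H>105)&(H<130)&(S>90))):
        m=mm&(P[...,0]>.6)&(P[...,0]<.85)&(abs(P[...,1]-.1)<.2); v,u=np.nonzero(m); print(n,nm,len(u),u.mean(),v.mean(),onz(c,[[u.mean(),v.mean()]],.074).round(3),np.nanmedian(P[m],0).round(3))
    m=ok&(z>.02)&(z<.16)&(P[...,0]>.62)&(P[...,0]<.78)&(P[...,1]>.32)&(P[...,1]<.42); print("gauge",np.nanmin(P[m],0),np.nanmax(P[m],0))
    m=ok&(z>.05)&(z<.12)&(P[...,0]<.5)&(P[...,1]<-.3); print("block",np.nanmin(P[m],0),np.nanmax(P[m],0)) if m.any() else 0
    m=ok&(z>.003)&(P[...,0]>.62)&(P[...,1]<-.2)&(V>120)&(S<50); print("spanner",np.nanmin(P[m],0),np.nanmax(P[m],0)) if m.any() else 0
E
```

```text
scene roof [746. 122.] [340. 202.] 86.38 [[634.0, -42.0], [836.0, -54.0], [857.0, 285.0], [655.0, 298.0]]
scene door [628. 131.] [337.  18.] 86.28 [[608.0, -37.0], [626.0, -38.0], [648.0, 298.0], [630.0, 300.0]]
scene traywood [ 521. -338.] [182. 185.] 2.37 [[427.0, -249.0], [434.0, -434.0], [616.0, -426.0], [608.0, -241.0]]
scene tin 655 433 r 29
scene can 540 187 r 24
scene red 19 276.8421052631579 270.94736842105266 [[0.667 0.103 0.074]] [0.667 0.105 0.073]
scene blue 7 270.57142857142856 298.57142857142856 [[0.672 0.178 0.074]] [0.671 0.187 0.074]
gauge [0.63066757 0.34744474 0.02058403] [0.7281198  0.41994837 0.14236983]
block [ 0.30000359 -0.54995728  0.05002126] [ 0.49981171 -0.43707301  0.11991711]
spanner [ 0.63664438 -0.51992457  0.00303223] [ 0.99995011 -0.20080098  0.08777466]
top roof [737. 122.] [339. 222.] 86.53 [[616.0, -41.0], [838.0, -55.0], [858.0, 284.0], [637.0, 298.0]]
top door [626. 126.] [335.  20.] 86.65 [[607.0, -40.0], [627.0, -41.0], [646.0, 293.0], [626.0, 294.0]]
top traywood [ 522. -340.] [183. 184.] 2.27 [[426.0, -252.0], [434.0, -436.0], [617.0, -429.0], [610.0, -245.0]]
top tin 654 426 r 31
top can 539 179 r 26
top red 12 293.4166666666667 202.41666666666666 [[0.689 0.081 0.074]] [0.689 0.076 0.073]
top blue 7 265.14285714285717 199.71428571428572 [[0.693 0.163 0.074]] [0.694 0.159 0.072]
gauge [0.62856314 0.34786691 0.02007857] [0.72760189 0.41999471 0.14251383]
block [ 0.30004133 -0.54971469  0.05000062] [ 0.49953815 -0.4382227   0.11994593]
spanner [ 0.63675886 -0.52125894  0.00304921] [ 0.99997189 -0.20055566  0.11528468]
```

Run:
```python
from h import *
o=robot.get_obs(); M=R.from_quat(o["tool_rot"]).as_matrix(); print(M.round(3))
c=cam("top"); print(onz(c,[[440,163],[442,230],[465,315],[490,360]],.0).round(3))
```

```text
[[-0.     0.97   0.243]
 [ 0.002  0.243 -0.97 ]
 [-1.     0.    -0.002]]
[[ 0.854 -0.36   0.   ]
 [ 0.641 -0.364  0.   ]
 [ 0.391 -0.429  0.   ]
 [ 0.267 -0.499  0.   ]]
```

```bash
cat >> h.py <<'E'
def lean(L,yaw=0,flip=False):
    "tool x forward-down, L deg from vertical, heading yaw deg; jaw z to the right (left if flip)"
    s,c=np.sin(np.radians(L)),np.cos(np.radians(L)); x=np.array([s,0,-c]); z=np.array([0,1. if flip else -1.,0])
    return R.from_euler("z",yaw,degrees=True)*R.from_matrix(np.c_[x,np.cross(z,x),z])
def plan(wps,g,step=5.0,ang=9.0,start=None):
    "wps: list of (TCP pos m, Rotation); prints rows in tool axes (cm, rad)"
    o=robot.get_obs(); p,r=(np.array(o["position"]),R.from_quat(o["tool_rot"])) if start is None else start
    out=[]
    for P,Q in wps:
        P=np.array(P,float); rv=(r.inv()*Q).as_rotvec(); n=max(1,int(np.ceil(max(np.linalg.norm(P-p)*100/step,np.degrees(np.linalg.norm(rv))/ang)-.02)))
        for i in range(n):
            tp=P-(P-p)*(n-1-i)/(n-i); w=(r.inv()*Q).as_rotvec()/(n-i)
            row=np.r_[r.inv().apply(tp-p)*100,w].round(2); out.append(row.tolist()+[g])
            p=p+r.apply(row[:3]/100); r=r*R.from_rotvec(row[3:])
    for k in range(0,len(out),12): print("["+",\n".join(str([float(x) for x in q]) for q in out[k:k+12])+"]")
    print("end",p.round(4)); return p,r
def st():
    o=robot.get_obs(); m=R.from_quat(o["tool_rot"]).as_matrix(); print("t",round(o["time"],2),"p",np.round(o["position"],4),"x",m[:,0].round(3),"z",m[:,2].round(3),"q",np.round(o["q"],2),"F",np.round(o["ft_force"],1),"g",round(float(o["grip_width"]),4)); return o
E
python3 - <<'E'
from h import *
G=np.array([.54,.183,.09]); Q=lean(30); x=Q.apply([1,0,0])
plan([((.45,-.3,.32),lean(15)),(G+.019*x-.13*x,Q)],8.7,step=6)
E
```

```text
[[-1.22, 4.54, -2.8, 0.03, -0.0, 0.03, 8.7],
[-1.09, 4.49, -2.94, 0.03, -0.0, 0.03, 8.7],
[-0.95, 4.43, -3.07, 0.03, -0.01, 0.03, 8.7],
[-0.85, 4.37, -3.19, 0.03, -0.0, 0.03, 8.7],
[-0.72, 4.29, -3.32, 0.03, -0.01, 0.04, 8.7],
[-0.59, 4.21, -3.44, 0.03, -0.0, 0.03, 8.7],
[-0.46, 4.13, -3.57, 0.03, -0.01, 0.04, 8.7],
[-0.34, 4.03, -3.69, 0.03, -0.0, 0.03, 8.7],
[1.56, 0.01, -5.36, 0.0, -0.0, 0.03, 8.7],
[1.55, -0.04, -5.36, 0.0, -0.0, 0.03, 8.7],
[1.55, -0.09, -5.36, 0.0, -0.0, 0.03, 8.7],
[1.55, -0.14, -5.36, 0.0, -0.0, 0.03, 8.7]]
[[1.55, -0.18, -5.36, 0.0, -0.0, 0.03, 8.7],
[1.54, -0.23, -5.36, 0.0, -0.0, 0.03, 8.7],
[1.53, -0.27, -5.36, 0.0, -0.0, 0.03, 8.7],
[1.52, -0.32, -5.37, 0.0, -0.0, 0.03, 8.7],
[1.51, -0.36, -5.36, 0.0, -0.0, 0.02, 8.7]]
end [0.4845 0.183  0.1862]
```

Request:
{"name": "arm_command", "arguments": {
  "plan": [
    [-1.2, 4.5, -2.8, 0.03, 0, 0.03, 8.7],
    [-1.1, 4.5, -2.9, 0.03, 0, 0.03, 8.7],
    [-1, 4.4, -3.1, 0.03, 0, 0.03, 8.7],
    [-0.8, 4.4, -3.2, 0.03, 0, 0.03, 8.7],
    [-0.7, 4.3, -3.3, 0.03, 0, 0.04, 8.7],
    [-0.6, 4.2, -3.4, 0.03, 0, 0.03, 8.7],
    [-0.5, 4.1, -3.6, 0.03, 0, 0.04, 8.7],
    [-0.3, 4, -3.7, 0.03, 0, 0.03, 8.7],
    [1.5, 0, -5.4, 0, 0, 0.03, 8.7],
    [1.5, 0, -5.4, 0, 0, 0.03, 8.7],
    [1.5, -0.1, -5.4, 0, 0, 0.03, 8.7],
    [1.5, -0.1, -5.4, 0, 0, 0.03, 8.7]
  ]
}}

```text
time: 1.6
position: [0.4768, -0.0724, 0.2743]
tool_rot: [0.601, 0.398, -0.388, 0.575]
ft_force: [0.5, -0.2, 0.3]
grip_width: 0.0874
```

Run:
```python
from h import *
st()
G=np.array([.54,.183,.09]); Q=lean(30); x=Q.apply([1,0,0])
plan([(G+.019*x-.15*x,Q)],8.7,step=6)
```

```text
t 1.6 p [ 0.4768 -0.0724  0.2743] x [ 0.383  0.032 -0.923] z [-0.008 -0.999 -0.038] q [-0.53  0.13  1.99  0.34  0.73  0.83] F [ 0.5 -0.2  0.3] g 0.0874
[[1.46, -0.7, -5.05, -0.0, -0.01, 0.03, 8.7],
[1.38, -0.74, -5.06, -0.01, -0.01, 0.03, 8.7],
[1.31, -0.73, -5.09, -0.0, -0.0, 0.02, 8.7],
[1.3, -0.75, -5.09, -0.01, -0.01, 0.03, 8.7],
[1.22, -0.74, -5.1, -0.0, -0.0, 0.02, 8.7]]
end [0.4745 0.183  0.2035]
```

Request:
{"name": "arm_command", "arguments": {
  "plan": [
    [1.4, -0.7, -5.1, 0, -0.01, 0.03, 8.7],
    [1.4, -0.7, -5.1, 0, -0.01, 0.03, 8.7],
    [1.3, -0.7, -5.1, 0, 0, 0.02, 8.7],
    [1.3, -0.7, -5.1, 0, 0, 0.03, 8.7],
    [1.2, -0.7, -5.1, 0, 0, 0.02, 8.7],
    [0, 0, 0, 0, 0, 0, 8.7]
  ]
}}

```text
time: 2.35
position: [0.4742, 0.1589, 0.2107]
tool_rot: [0.615, 0.357, -0.363, 0.602]
ft_force: [-0.3, 0.5, 0.3]
grip_width: 0.0869
```

Run:
```python
from h import *
o=st(); p,d=optics.camera("wrist"); cv2.imwrite("pics/w1.png",p); np.save("pics/w1.npy",d)
c=cam("wrist",o); P=cloud(c,d)
h=cv2.cvtColor(p,cv2.COLOR_BGR2HSV)
m=(abs(P[...,0]-.54)<.07)&(abs(P[...,1]-.183)<.07)&(P[...,2]>.03)&(P[...,2]<.13)
q=P[m]; print(np.nanmin(q,0),np.nanmax(q,0),np.nanmedian(q,0))
t=m&(P[...,2]>.115); ct=max(cv2.findContours(t.astype(np.uint8),0,1)[0],key=len)[:,0]; w=onz(c,ct,.12)[:,:2]*1000; print(cv2.minEnclosingCircle(w.astype(np.float32)))
s=m&(P[...,2]<.1); print("side y range by z",[(zz,np.nanpercentile(P[s&(abs(P[...,2]-zz)<.01)],[1,99],axis=0).round(3).tolist()) for zz in(.06,.09)])
```

```text
t 2.35 p [0.4742 0.1589 0.2107] x [ 0.482  0.003 -0.876] z [-0.016 -1.    -0.013] q [ 0.14  0.27  2.11 -0.24  0.27  1.94] F [-0.3  0.5  0.3] g 0.0869
[0.51658678 0.15932444 0.03020466] [0.56680631 0.20921171 0.12393638] [0.53470288 0.18300753 0.12093528]
((542.8951416015625, 185.21243286132812), 24.335580825805664)
side y range by z [(0.06, [[0.517, 0.16, 0.05], [0.541, 0.205, 0.07]]), (0.09, [[0.517, 0.159, 0.08], [0.544, 0.204, 0.1]])]
```

View pics/w1.png

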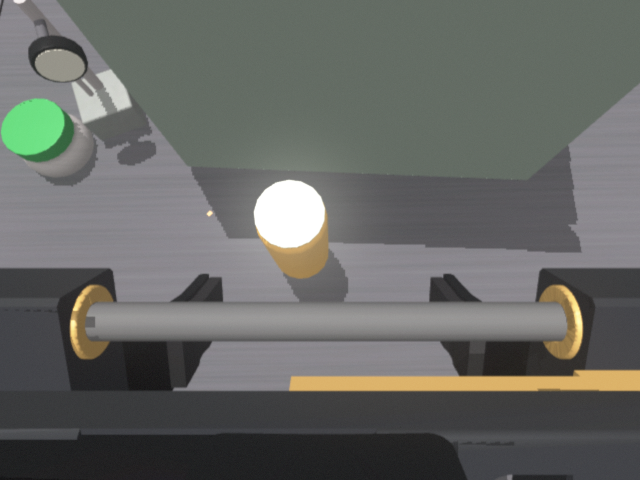

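Run:
```python
from h import *
G=np.array([.5425,.184,.09]); Q=lean(30); x=Q.apply([1,0,0])
a=plan([(G+.019*x-.10*x,Q),(G+.019*x,Q)],8.7,step=3.5)
```

```text
[[2.9, -0.04, -1.3, -0.01, -0.0, 0.01, 8.7],
[2.89, -0.06, -1.29, -0.01, -0.0, 0.01, 8.7],
[3.33, 0.0, 0.01, -0.0, -0.0, 0.0, 8.7],
[3.34, 0.01, 0.01, -0.0, -0.0, 0.0, 8.7],
[3.33, 0.0, 0.0, -0.0, -0.0, 0.0, 8.7]]
end [0.552  0.184  0.0736]
```

Request:
{"name": "arm_command", "arguments": {
  "plan": [
    [2.9, 0, -1.3, -0.01, 0, 0.01, 8.7],
    [2.9, -0.1, -1.3, -0.01, 0, 0.01, 8.7],
    [3.3, 0, 0, 0, 0, 0, 8.7],
    [3.3, 0, 0, 0, 0, 0, 8.7],
    [0, 0, 0, 0, 0, 0, 8.7]
  ]
}}

```text
time: 3.02
position: [0.5365, 0.1738, 0.122]
tool_rot: [0.613, 0.351, -0.359, 0.61]
ft_force: [-0.6, -0.5, 0.5]
grip_width: 0.087
```

Run:
```python
from h import *
st(); G=np.array([.5425,.184,.09]); Q=lean(30); x=Q.apply([1,0,0])
a=plan([(G+.019*x,Q)],8.7,step=3.5)
```

```text
t 3.02 p [0.5365 0.1738 0.122 ] x [ 0.496 -0.008 -0.868] z [-0.013 -1.     0.002] q [ 0.16  0.53  2.05 -1.13  0.1   2.85] F [-0.6 -0.5  0.5] g 0.087
[[2.48, -0.54, -0.53, -0.01, 0.0, 0.0, 8.7],
[2.48, -0.53, -0.53, -0.0, 0.01, 0.0, 8.7]]
end [0.5519 0.184  0.0736]
```

Run:
```python
from h import *
plan([((.51,.184,.165),lean(15,17))],8.7,step=3,ang=5)
```

```text
[[-1.01, -0.04, -0.2, -0.06, 0.02, -0.05, 8.7],
[-1.01, -0.07, -0.22, -0.06, 0.03, -0.05, 8.7],
[-0.99, -0.11, -0.25, -0.06, 0.02, -0.05, 8.7],
[-0.98, -0.14, -0.28, -0.05, 0.03, -0.05, 8.7],
[-0.97, -0.18, -0.32, -0.06, 0.02, -0.05, 8.7]]
end [0.51  0.184 0.165]
```

Request:
{"name": "arm_command", "arguments": {
  "plan": [
    [-1, 0, -0.2, -0.06, 0.02, -0.05, 8.7],
    [-1, -0.1, -0.2, -0.06, 0.03, -0.05, 8.7],
    [-1, -0.1, -0.3, -0.06, 0.02, -0.05, 8.7],
    [-1, -0.1, -0.3, -0.05, 0.03, -0.05, 8.7],
    [-1, -0.2, -0.3, -0.06, 0.02, -0.05, 8.7],
    [0, 0, 0, 0, 0, 0, 8.7]
  ]
}}

```text
time: 3.78
position: [0.5161, 0.1699, 0.1554]
tool_rot: [0.539, 0.44, -0.363, 0.62]
ft_force: [0.3, 0.5, 0.4]
grip_width: 0.0869
```

Run:
```python
from h import *
st(); G=np.array([.5425,.184,.09]); Q=lean(15,17); x=Q.apply([1,0,0])
a=plan([(G+.019*x-.06*x,Q),(G+.019*x,Q)],8.7,step=3)
```

```text
t 3.77 p [0.5161 0.1699 0.1554] x [ 0.35   0.025 -0.937] z [ 0.154 -0.988  0.031] q [ 0.12  0.43  1.97 -0.05  0.38  1.57] F [0.3 0.5 0.4] g 0.0869
[[1.51, 0.39, -0.46, -0.06, 0.04, -0.05, 8.7],
[1.5, 0.48, -0.37, -0.07, 0.03, -0.04, 8.7],
[3.0, -0.01, -0.01, 0.0, 0.0, -0.0, 8.7],
[3.0, -0.0, -0.0, 0.0, 0.0, -0.0, 8.7]]
end [0.5472 0.1854 0.0716]
```

Run:
```python
from h import *
G=np.array([.5425,.184,.09]); Q=lean(17,9); x=Q.apply([1,0,0])
a=plan([(G+.019*x-.06*x,Q),(G+.019*x,Q)],8.7,step=3)
```

```text
[[1.5, 0.31, -0.53, 0.0, 0.02, -0.03, 8.7],
[1.49, 0.36, -0.5, 0.01, 0.01, -0.03, 8.7],
[3.0, -0.0, -0.0, -0.0, 0.0, 0.0, 8.7],
[3.0, -0.0, -0.01, -0.0, 0.0, 0.0, 8.7]]
end [0.548  0.1849 0.0719]
```

Request:
{"name": "arm_command", "arguments": {
  "plan": [
    [1.5, 0.3, -0.7, 0, 0.02, -0.03, 8.7],
    [1.5, 0.4, -0.6, 0.01, 0.01, -0.03, 8.7],
    [3, 0, -0.1, 0, 0, 0, 8.7],
    [3, 0, 0, 0, 0, 0, 8.7],
    [0.3, 0, 0, 0, 0, 0, 8.7]
  ]
}}

```text
time: 4.4
position: [0.5484, 0.1882, 0.0673]
tool_rot: [0.538, 0.461, -0.378, 0.595]
ft_force: [-0.2, 0.1, 0.0]
grip_width: 0.0869
```

Run:
```python
from h import *
st(); G=np.array([.5425,.184,.09]); Q=lean(17,9); x=Q.apply([1,0,0])
a=plan([(G+.019*x,Q)],8.7,step=3)
```

```text
t 4.4 p [0.5484 0.1882 0.0673] x [ 0.288  0.047 -0.956] z [ 0.142 -0.99  -0.005] q [0.13 0.64 1.9  0.03 0.31 1.54] F [-0.2  0.1  0. ] g 0.0869
[[-0.46, 0.05, 0.32, -0.02, -0.0, 0.0, 8.7]]
end [0.548  0.1849 0.0718]
```

Request:
{"name": "arm_command", "arguments": {
  "plan": [
    [-0.2, 0, 0.3, 0, 0, 0, 8.7],
    [0, 0, 0, 0, 0, 0, 4.5],
    [0, 0, 0, 0, 0, 0, 4.5],
    [0, 0, 0, 0, 0, 0, 4.5],
    [0, 0, 0, 0, 0, 0, 4.5],
    [0, 0, 0, 0, 0, 0, 4.5],
    [-2, 0.5, 0, 0, 0, 0, 4.5],
    [-3, 0.8, 0, 0, 0, 0, 4.5]
  ],
  "grip_force": 25
}}

```text
time: 5.4
position: [0.5421, 0.1839, 0.1206]
tool_rot: [0.537, 0.463, -0.381, 0.593]
ft_force: [0.9, -0.4, -4.3]
grip_width: 0.0517
```

Run:
```python
from h import *
st(); Q=lean(17,-15);x=Q.apply([1,0,0]); T=np.array([.70,-.19,.088])+.019*x
a=plan([((.49,.1,.13),lean(17,0)),((.50,-.19,.13),Q),(T+[0,0,.05],Q)],4.5,step=5)
```

```text
t 5.4 p [0.5421 0.1839 0.1206] x [ 0.28   0.046 -0.959] z [ 0.14  -0.99  -0.006] q [0.13 0.53 1.88 0.02 0.44 1.54] F [ 0.9 -0.4 -4.3] g 0.0517
[[-1.37, -2.9, 3.79, 0.07, -0.02, 0.0, 4.5],
[-1.29, -2.63, 4.0, 0.06, -0.03, 0.01, 4.5],
[0.07, 0.14, 4.83, 0.04, -0.01, -0.0, 4.5],
[0.12, 0.34, 4.82, 0.04, -0.01, -0.0, 4.5],
[0.16, 0.53, 4.81, 0.04, -0.01, -0.0, 4.5],
[0.21, 0.72, 4.78, 0.04, -0.01, -0.0, 4.5],
[0.26, 0.92, 4.74, 0.05, -0.02, -0.0, 4.5],
[0.36, 1.15, 4.68, 0.04, -0.01, -0.0, 4.5],
[1.36, 3.74, -1.02, 0.0, -0.0, -0.0, 4.5],
[1.36, 3.75, -1.02, 0.0, -0.0, -0.0, 4.5],
[1.36, 3.74, -1.02, 0.0, -0.0, -0.0, 4.5],
[1.36, 3.75, -1.01, 0.0, -0.0, -0.0, 4.5]]
[[1.35, 3.74, -1.02, 0.0, -0.0, -0.0, 4.5]]
end [ 0.7053 -0.1914  0.1199]
```

Request:
{"name": "arm_command", "arguments": {
  "plan": [
    [-1.4, -2.9, 3.8, 0.07, -0.02, 0, 4.5],
    [-1.3, -2.6, 4, 0.06, -0.03, 0.01, 4.5],
    [0.1, 0.1, 4.8, 0.04, -0.01, 0, 4.5],
    [0.1, 0.3, 4.8, 0.04, -0.01, 0, 4.5],
    [0.2, 0.5, 4.8, 0.04, -0.01, 0, 4.5],
    [0.2, 0.7, 4.8, 0.04, -0.01, 0, 4.5],
    [0.3, 0.9, 4.8, 0.05, -0.02, 0, 4.5],
    [0.4, 1.2, 4.8, 0.04, -0.01, 0, 4.5],
    [0, 0, 0, 0, 0, 0, 4.5]
  ]
}}

```text
time: 6.52
position: [0.4933, -0.2003, 0.1268]
tool_rot: [0.62, 0.344, -0.493, 0.505]
ft_force: [0.8, 0.7, -3.7]
grip_width: 0.0515
```

Run:
```python
from h import *
st(); Q=lean(16.4,-15);x=Q.apply([1,0,0]); T=np.array([.70,-.19,.088])+.019*x
a=plan([(T+[0,0,.05],Q)],4.5,step=5)
```

```text
t 6.53 p [ 0.4933 -0.2003  0.1268] x [ 0.277 -0.072 -0.958] z [-0.264 -0.965 -0.004] q [-0.66  0.48  1.98  0.28  0.43  0.94] F [ 0.8  0.7 -3.7] g 0.0515
[[1.3, 3.83, -1.29, -0.0, -0.0, -0.0, 4.5],
[1.3, 3.83, -1.29, -0.0, -0.0, -0.0, 4.5],
[1.29, 3.83, -1.29, -0.0, -0.0, -0.0, 4.5],
[1.3, 3.83, -1.29, -0.0, -0.0, -0.0, 4.5],
[1.29, 3.83, -1.29, -0.01, -0.0, -0.0, 4.5]]
end [ 0.7052 -0.1914  0.1198]
```

Request:
{"name": "arm_command", "arguments": {
  "plan": [
    [1.2, 3.8, -1.3, 0, 0, 0, 4.5],
    [1.2, 3.8, -1.3, 0, 0, 0, 4.5],
    [1.2, 3.8, -1.3, 0, 0, 0, 4.5],
    [1.3, 3.8, -1.3, 0, 0, 0, 4.5],
    [1.3, 3.8, -1.3, 0, 0, 0, 4.5],
    [0, 0, 0, 0, 0, 0, 4.5]
  ]
}}

```text
time: 7.28
position: [0.6995, -0.1807, 0.1118]
tool_rot: [0.617, 0.354, -0.497, 0.497]
ft_force: [-0.5, -0.3, -2.5]
grip_width: 0.0515
```

Run:
```python
from h import *
o=st(); Q=lean(16.4,-15); p=np.array(o["position"]); p[2]=.0705
a=plan([(p,Q)],4.5,step=2.5)
```

```text
t 7.28 p [ 0.6995 -0.1807  0.1118] x [ 0.256 -0.058 -0.965] z [-0.262 -0.965 -0.011] q [-0.43  0.7   1.49  0.08  0.7   1.35] F [-0.5 -0.3 -2.5] g 0.0515
[[1.99, -0.54, 0.02, -0.0, -0.0, 0.01, 4.5],
[1.99, -0.56, 0.03, -0.01, -0.01, 0.01, 4.5]]
end [ 0.6995 -0.1808  0.0705]
```

Request:
{"name": "arm_command", "arguments": {
  "plan": [
    [1.9, -0.5, 0, 0, 0, 0.01, 4.5],
    [1.5, -0.4, 0, 0, 0, 0.01, 4.5],
    [0.2, 0, 0, 0, 0, 0, 4.5],
    [0.2, 0, 0, 0, 0, 0, 4.5]
  ]
}}

```text
time: 7.78
position: [0.697, -0.1766, 0.0722]
tool_rot: [0.619, 0.35, -0.492, 0.502]
ft_force: [-3.5, -0.5, 13.6]
grip_width: 0.0516
```

Request:
{"name": "arm_command", "arguments": {
  "plan": [
    [-0.1, 0, 0, 0, 0, 0, 5.1],
    [0, 0, 0, 0, 0, 0, 5.6],
    [0, 0, 0, 0, 0, 0, 6.5],
    [0, 0, 0, 0, 0, 0, 8],
    [0, 0, 0, 0, 0, 0, 8.7],
    [-3, 0, 0, 0, 0, 0, 8.7],
    [-4, 0, 0, 0, 0, 0, 8.7],
    [-4, 0, 0, 0, 0, 0, 8.7],
    [-3, 0, 0, 0, 0, 0, 8.7]
  ]
}}

```text
time: 8.9
position: [0.6557, -0.1664, 0.2085]
tool_rot: [0.618, 0.353, -0.494, 0.499]
ft_force: [-1.0, 0.3, 0.4]
grip_width: 0.0869
```

Run:
```python
from h import *
o=st(); c=cam("wrist",o); p,d=optics.camera("wrist"); P=cloud(c,d)
m=(abs(P[...,0]-.69)<.08)&(abs(P[...,1]+.18)<.08)&(P[...,2]>.02)&(P[...,2]<.15)
q=P[m]; print(np.nanmin(q,0),np.nanmax(q,0)); t=m&(P[...,2]>.115); print(np.nanmean(P[t],0),np.nanstd(P[t],0),t.sum()); 
A=P[t]; print(np.linalg.lstsq(np.c_[A[:,:2]-A[:,:2].mean(0),np.ones(len(A))],A[:,2],rcond=None)[0])
# press pose: fingers shut, door_press local (-126,-140)
yaw=np.radians(-3.54); ex=np.array([np.cos(yaw),np.sin(yaw),0]); ey=np.array([-ex[1],ex[0],0]); C=np.array([.747,.122,0])
W=lambda x,y,z:(C+x*ex+y*ey+[0,0,z]); pr=W(-.126,-.14,.215); print("press",pr,"edge",W(-.11,-.17,.264))
```

```text
t 8.9 p [ 0.6557 -0.1664  0.2085] x [ 0.262 -0.057 -0.963] z [-0.257 -0.966 -0.013] q [-0.44  0.52  1.54  0.08  0.83  1.34] F [-1.   0.3  0.4] g 0.0869
[ 0.66305907 -0.1979455   0.10517409] [ 0.71269672 -0.14668516  0.12397507]
[ 0.68849537 -0.17230448  0.12147383] [0.01198557 0.01198067 0.00068904] 4386
[-0.00041918 -0.00122173  0.12147383]
press [ 0.61259607 -0.00995296  0.215     ] edge [ 0.62671318 -0.04088364  0.264     ]
```

Run:
```python
from h import *
plan([((.56,-.12,.24),lean(25,-8)),((.58,-.01,.215),lean(30,-3.5))],0,step=5)
```

```text
[[-1.83, -3.14, -0.69, -0.04, 0.01, 0.05, 0.0],
[-1.98, -3.02, -0.83, -0.04, 0.01, 0.05, 0.0],
[-2.11, -2.88, -0.98, -0.04, 0.01, 0.06, 0.0],
[0.82, -0.21, -3.72, -0.02, 0.01, 0.03, 0.0],
[0.84, -0.16, -3.72, -0.02, 0.01, 0.03, 0.0],
[0.88, -0.11, -3.71, -0.03, 0.02, 0.03, 0.0]]
end [ 0.5799 -0.01    0.215 ]
```

Request:
{"name": "arm_command", "arguments": {
  "plan": [
    [-1.8, -3.1, -0.7, -0.04, 0.01, 0.05, 0],
    [-2, -3, -0.8, -0.04, 0.01, 0.05, 0],
    [-2.1, -2.9, -1, -0.04, 0.01, 0.06, 0],
    [0.8, -0.2, -3.7, -0.02, 0.01, 0.03, 0],
    [0.8, -0.2, -3.7, -0.02, 0.01, 0.03, 0],
    [0.9, -0.1, -3.7, -0.03, 0.02, 0.03, 0],
    [0, 0, 0, 0, 0, 0, 0]
  ]
}}

```text
time: 9.82
position: [0.5784, -0.009, 0.2158]
tool_rot: [0.623, 0.331, -0.365, 0.607]
ft_force: [-0.2, -0.7, 0.7]
grip_width: 0.025
```

Run:
```python
from h import *
st(); a=plan([((.592,-.01,.215),lean(30,-3.5))],0,step=5)
b=plan([((.602,-.01,.215),lean(30,-3.5))],0,step=5,start=a)
```

```text
t 9.82 p [ 0.5784 -0.009   0.2158] x [ 0.515 -0.032 -0.857] z [-0.054 -0.999  0.005] q [-0.26  0.34  1.98  0.35  0.31  1.05] F [-0.2 -0.7  0.7] g 0.025
[[0.77, 1.13, 0.03, 0.01, 0.0, -0.02, 0.0]]
end [ 0.592 -0.01   0.215]
[[0.5, 0.87, -0.06, -0.0, 0.0, 0.0, 0.0]]
end [ 0.602  -0.0101  0.215 ]
```

Request:
{"name": "arm_command", "arguments": {
  "plan": [
    [0, 0, 0, 0, 0, 0, 0],
    [0.5, 0.9, 0, 0, 0, 0, 0],
    [0.4, 0.6, 0, 0, 0, 0, 0],
    [0.1, 0.2, 0, 0, 0, 0, 0]
  ]
}}

```text
time: 10.32
position: [0.6017, -0.0137, 0.2176]
tool_rot: [0.624, 0.328, -0.366, 0.608]
ft_force: [-0.4, 0.0, -0.1]
grip_width: 0.0004
```

Request:
{"name": "arm_command", "arguments": {
  "plan": [
    [0.2, 0.3, 0, 0, 0, 0, 0],
    [0.2, 0.3, 0, 0, 0, 0, 0]
  ]
}}

```text
time: 10.58
position: [0.6068, -0.014, 0.2164]
tool_rot: [0.623, 0.33, -0.367, 0.607]
ft_force: [-9.0, -1.5, 7.2]
grip_width: 0.0007
```

Request:
{"name": "arm_command", "arguments": {
  "plan": [
    [0.2, 0.3, 0, 0, 0, 0, 0],
    [0.1, 0.2, 0, 0, 0, 0, 0]
  ]
}}

```text
time: 10.82
position: [0.6089, -0.0139, 0.2154]
tool_rot: [0.622, 0.332, -0.369, 0.605]
ft_force: [-7.4, -2.0, 5.6]
grip_width: 0.0006
```

Request:
{"name": "arm_command", "arguments": {
  "plan": [
    [0.2, 0.3, 0, 0, 0, 0, 0],
    [0.1, 0.2, 0, 0, 0, 0, 0]
  ]
}}

```text
time: 11.08
position: [0.6106, -0.0137, 0.2145]
tool_rot: [0.621, 0.335, -0.37, 0.604]
ft_force: [-7.1, -1.8, 6.2]
grip_width: 0.0002
```

Request:
{"name": "arm_command", "arguments": {
  "plan": [
    [0.1, 0.3, 0, 0, 0, 0, 0],
    [0.1, 0.4, 0, 0, 0, 0, 0]
  ]
}}

```text
time: 11.32
position: [0.6126, -0.0137, 0.2146]
tool_rot: [0.62, 0.338, -0.373, 0.602]
ft_force: [-9.3, -2.7, 4.8]
grip_width: 0.0007
```

Request:
{"name": "arm_command", "arguments": {
  "plan": [
    [0.1, 0.4, 0, 0, 0, 0, 0],
    [0, 0.3, 0, 0, 0, 0, 0],
    [-1.2, -2, 0, 0, 0, 0, 0],
    [-1.5, -2.6, 0, 0, 0, 0, 0],
    [-1.5, -2.6, 0, 0, 0, 0, 0],
    [-1.5, -2.6, 0, 0, 0, 0, 0]
  ]
}}

```text
time: 12.08
position: [0.4986, -0.0087, 0.218]
tool_rot: [0.617, 0.341, -0.376, 0.601]
ft_force: [-0.4, 0.3, -0.1]
grip_width: 0.0004
```

```bash
cat >> h.py <<'E'
def doorang(tag):
    hinge=np.array([.6477,.2985]); out=[]
    for n in("scene","top"):
        p,d=optics.camera(n); cv2.imwrite(f"pics/{n}{tag}.png",p); c=cam(n); P=cloud(c,d); H,S,V=cv2.split(cv2.cvtColor(p,cv2.COLOR_BGR2HSV))
        m=(abs(P[...,2]-.264)<.008)&(H>45)&(H<90)&(S>20)&(P[...,0]>.2)&(P[...,0]<.7)&(P[...,1]>-.1)&(P[...,1]<.5)
        q=P[m][:,:2]-hinge; f=np.linalg.norm(q,axis=1); e=q[(f>.3)&(f<.35)]; e=e.mean(0) if len(e) else q.mean(0)
        l=cv2.fitLine(q.astype(np.float32),cv2.DIST_HUBER,0,.01,.01).ravel()[:2]; l=l*np.sign(l@q.mean(0))
        th=[np.arctan2(-v[0],-v[1])+.0618 for v in(l,e)]; print(n,len(q),"theta line/edge",np.round(th,3))
E
python3 - <<'E'
from h import *
st(); doorang(2)
E
```

```text
t 12.07 p [ 0.4986 -0.0087  0.218 ] x [ 0.484 -0.03  -0.874] z [-0.054 -0.999  0.004] q [-0.32  0.24  2.13  0.42  0.31  0.93] F [-0.4  0.3 -0.1] g 0.0004
scene 353 theta line/edge [0.223 0.273]
top 217 theta line/edge [0.24  0.271]
```

```bash
sed -i 's/+.0618 for v/-.0618 for v/' h.py
python3 - <<'E'
from h import *
a=plan([((.52,-.015,.335),lean(15,-3.5)),((.614,-.020,.335),lean(0,-3.5))],0,step=6)
E
```

```text
[[-4.58, 3.93, 0.32, 0.0, -0.0, -0.12, 0.0],
[-5.02, 3.34, 0.32, 0.01, 0.0, -0.12, 0.0],
[1.22, 4.55, -0.05, -0.0, -0.0, -0.13, 0.0],
[0.62, 4.67, -0.04, -0.0, -0.0, -0.13, 0.0]]
end [ 0.614 -0.02   0.335]
```

Request:
{"name": "arm_command", "arguments": {
  "plan": [
    [-4.6, 3.9, 0.3, 0, 0, -0.12, 0],
    [-5, 3.3, 0.3, 0, 0, -0.12, 0],
    [1.2, 4.6, -0.1, 0, 0, -0.13, 0],
    [0.6, 4.7, -0.1, 0, 0, -0.13, 0],
    [0, 0, 0, 0, 0, 0, 0]
  ]
}}

```text
time: 12.8
position: [0.6206, -0.0118, 0.3143]
tool_rot: [0.528, 0.476, -0.493, 0.501]
ft_force: [-0.4, 0.2, -0.7]
grip_width: -0.0
```

Run:
```python
from h import *
o=st(); c=cam("wrist",o); p,d=optics.camera("wrist"); cv2.imwrite("pics/w3.png",p); P=cloud(c,d)
H,S,V=cv2.split(cv2.cvtColor(p,cv2.COLOR_BGR2HSV))
for y in(0,-.01,-.02,-.03,-.04):
    m=(abs(P[...,2]-.262)<.006)&(abs(P[...,1]-y)<.003); x=np.sort(P[m][:,0]); 
    g=np.where(np.diff(x)>.006)[0]; print(y,len(x),x[[0,-1]].round(4) if len(x) else 0,[(x[i].round(4),x[i+1].round(4)) for i in g])
a=plan([((.614,-.020,.30),lean(0,-3.5)),((.614,-.020,.228),lean(0,-3.5))],0,step=4)
```

```text
t 12.8 p [ 0.6206 -0.0118  0.3143] x [ 0.06   0.008 -0.998] z [-0.043 -0.999 -0.011] q [-0.21  0.41  1.38  0.02  1.3   1.4 ] F [-0.4  0.2 -0.7] g -0.0
0 2622 [0.6405 0.7578] []
-0.01 2623 [0.5779 0.7572] [(np.float64(0.5779), np.float64(0.6396))]
-0.02 2651 [0.6392 0.7566] []
-0.03 2725 [0.6371 0.756 ] []
-0.04 2497 [0.638  0.7546] []
[[1.4, -0.38, 0.91, 0.02, -0.01, -0.06, 0.0],
[3.6, 0.01, 0.01, -0.0, -0.0, 0.0, 0.0],
[3.6, 0.01, 0.01, -0.0, -0.0, 0.0, 0.0]]
end [ 0.614 -0.02   0.228]
```

View pics/w3.png

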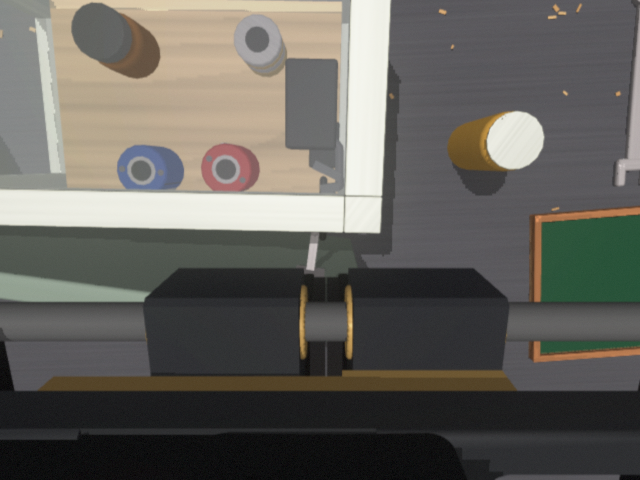

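Run:
```python
from h import *
o=robot.get_obs(); c=cam("wrist",o); print(onz(c,[[227,168],[143,170],[262,40],[108,32]],.074).round(4))
```

```text
[[0.6722 0.0871 0.074 ]
 [0.6738 0.17   0.074 ]
 [0.7872 0.0444 0.074 ]
 [0.8006 0.1866 0.074 ]]
```

Request:
{"name": "arm_command", "arguments": {
  "plan": [
    [1.4, -0.4, 0.9, 0.02, -0.01, -0.06, 0],
    [0, 0, 0, 0, 0, 0, 0]
  ]
}}

```text
time: 13.1
position: [0.6123, -0.0197, 0.2993]
tool_rot: [-0.515, -0.486, 0.516, -0.482]
ft_force: [0.4, 0.3, 0.8]
grip_width: 0.0005
```

Run:
```python
from h import *
o=st();a=plan([((.614,-.020,.228),lean(0,-3.5))],0,step=4)
```

```text
t 13.1 p [ 0.6123 -0.0197  0.2993] x [-0.005  0.002 -1.   ] z [-0.063 -0.998 -0.002] q [-0.21  0.44  1.37  0.    1.34  1.42] F [0.4 0.3 0.8] g 0.0005
[[3.56, 0.1, 0.02, -0.0, -0.0, 0.0, 0.0],
[3.57, 0.11, 0.02, -0.0, -0.0, 0.01, 0.0]]
end [ 0.614 -0.02   0.228]
```

Request:
{"name": "arm_command", "arguments": {
  "plan": [
    [2.5, 0.1, 0, 0, 0, 0, 0],
    [2.5, 0.1, 0, 0, 0, 0, 0],
    [2, 0, 0, 0, 0, 0, 0]
  ]
}}

```text
time: 13.48
position: [0.6132, -0.0189, 0.2327]
tool_rot: [0.517, 0.483, -0.514, 0.485]
ft_force: [-0.8, -0.1, 0.6]
grip_width: 0.0008
```

```bash
cat >> h.py <<'E'
yaw0=np.radians(-3.54); ex=np.array([np.cos(yaw0),np.sin(yaw0),0]); ey=np.array([-ex[1],ex[0],0]); C=np.array([.747,.122,0])
HI=C-.11*ex+.17*ey
def sw(th,r=.312,d=.012,z=.228):
    return HI+r*(-ey*np.cos(th)-ex*np.sin(th))+d*(ex*np.cos(th)-ey*np.sin(th))+[0,0,z]
E
python3 - <<'E'
from h import *
o=st(); plan([(sw(t),lean(0,-3.5+30*t/1.75)) for t in np.arange(.15,1.76,.16)],0,step=6)
E
```

```text
t 13.47 p [ 0.6132 -0.0189  0.2327] x [ 0.006  0.001 -1.   ] z [-0.063 -0.998 -0.001] q [-0.21  0.5   1.46  0.    1.18  1.42] F [-0.8 -0.1  0.6] g 0.0008
[[0.46, -2.0, -0.86, -0.05, -0.0, -0.01, 0.0],
[0.02, -4.85, -1.18, -0.05, -0.0, 0.0, 0.0],
[0.03, -4.49, -2.17, -0.04, -0.0, 0.0, 0.0],
[0.02, -3.97, -3.02, -0.05, -0.0, 0.0, 0.0],
[0.02, -3.26, -3.78, -0.05, -0.0, 0.0, 0.0],
[0.02, -2.4, -4.38, -0.05, -0.0, 0.0, 0.0],
[0.01, -1.43, -4.78, -0.04, -0.0, 0.0, 0.0],
[0.02, -0.45, -4.97, -0.05, -0.0, 0.0, 0.0],
[0.01, 0.59, -4.96, -0.05, -0.0, 0.0, 0.0],
[0.0, 1.61, -4.72, -0.05, -0.0, 0.0, 0.0],
[0.01, 2.57, -4.28, -0.05, -0.0, 0.0, 0.0]]
end [0.3419 0.3613 0.228 ]
```

Request:
{"name": "arm_command", "arguments": {
  "plan": [
    [0.3, -2, -0.8, -0.04, 0, 0, 0],
    [0, -2.4, -0.5, -0.03, 0, 0, 0],
    [0, -2.4, -0.7, -0.03, 0, 0, 0],
    [0, -2.3, -1, -0.02, 0, 0, 0],
    [0, -2.2, -1.2, -0.02, 0, 0, 0],
    [0, -2, -1.4, -0.03, 0, 0, 0],
    [0, -1.9, -1.6, -0.02, 0, 0, 0]
  ]
}}

```text
time: 14.35
position: [0.4496, 0.0516, 0.2335]
tool_rot: [0.472, 0.525, -0.461, 0.538]
ft_force: [-0.5, 0.3, -0.5]
grip_width: 0.0004
```

Run:
```python
from h import *
o=st(); doorang(3)
for t in(.4,.5,.6,.7): print(t,sw(t).round(3))
```

```text
t 14.35 p [0.4496 0.0516 0.2335] x [ 0.024  0.001 -1.   ] z [ 0.13  -0.992  0.002] q [-0.14  0.27  1.85  0.    1.    1.3 ] F [-0.5  0.3 -0.5] g 0.0004
scene 173 theta line/edge [0.661 0.742]
top 131 theta line/edge [0.68  0.731]
0.4 [0.519 0.014 0.228]
0.5 [0.492 0.028 0.228]
0.6 [0.465 0.045 0.228]
0.7 [0.441 0.064 0.228]
```

Run:
```python
from h import *
plan([(sw(t,z=.23),lean(0,6+20*(t-.66))) for t in np.arange(.76,1.77,.1)],0,step=6)
```

```text
[[0.28, -1.65, -2.72, -0.01, 0.0, -0.02, 0.0],
[-0.01, -1.75, -2.58, -0.03, 0.0, 0.0, 0.0],
[-0.0, -1.4, -2.79, -0.04, 0.0, 0.0, 0.0],
[-0.0, -1.0, -2.95, -0.03, 0.0, 0.0, 0.0],
[-0.01, -0.61, -3.07, -0.04, 0.0, 0.0, 0.0],
[-0.0, -0.18, -3.11, -0.03, 0.0, 0.0, 0.0],
[-0.01, 0.24, -3.11, -0.04, 0.0, 0.0, 0.0],
[0.0, 0.66, -3.05, -0.03, 0.0, 0.0, 0.0],
[-0.0, 1.05, -2.94, -0.04, 0.0, 0.0, 0.0],
[-0.01, 1.45, -2.77, -0.03, 0.0, 0.0, 0.0],
[-0.0, 1.8, -2.55, -0.04, 0.0, 0.0, 0.0]]
end [0.3425 0.3644 0.23  ]
```

Request:
{"name": "arm_command", "arguments": {
  "plan": [
    [0.3, -1.7, -2.7, -0.01, 0, -0.02, 0],
    [0, -1.8, -2.6, -0.03, 0, 0, 0],
    [0, -1.4, -2.8, -0.04, 0, 0, 0],
    [0, -1, -3, -0.03, 0, 0, 0],
    [0, -0.6, -3.1, -0.04, 0, 0, 0],
    [0, -0.2, -3.1, -0.03, 0, 0, 0],
    [0, 0.2, -3.1, -0.04, 0, 0, 0],
    [0, 0.7, -3.1, -0.03, 0, 0, 0],
    [0, 1, -2.9, -0.04, 0, 0, 0],
    [0, 1.4, -2.8, -0.03, 0, 0, 0],
    [0, 1.8, -2.6, -0.04, 0, 0, 0]
  ]
}}

```text
time: 15.82
position: [0.3496, 0.3712, 0.2373]
tool_rot: [0.371, 0.596, -0.355, 0.618]
ft_force: [-0.2, -1.5, 0.6]
grip_width: 0.0004
```

Run:
```python
from h import *
o=st(); doorang(4)
for t in(1.4,1.5,1.6,1.7,1.8): print(t,sw(t).round(3))
```

```text
t 15.82 p [0.3496 0.3712 0.2373] x [ 0.039  0.003 -0.999] z [ 0.473 -0.881  0.016] q [ 0.61  0.34  1.72 -0.02  1.05  1.7 ] F [-0.2 -1.5  0.6] g 0.0004
scene 121 theta line/edge [1.81  1.824]
top 276 theta line/edge [1.845 1.864]
1.4 [0.339 0.253 0.228]
1.5 [0.336 0.284 0.228]
1.6 [0.336 0.315 0.228]
1.7 [0.339 0.346 0.228]
1.8 [0.345 0.376 0.228]
```

Run:
```python
from h import *
st()
D=[(-1.503,.528,1.434,1.181,.152,-.605,.222),(.12,.43,1.97,.38,.5161,.1699,.1554),(.13,.64,1.90,.31,.5484,.1882,.0673),(.13,.53,1.88,.44,.5421,.1839,.1206),(-.43,.70,1.49,.70,.6995,-.1807,.1118),(-.44,.52,1.54,.83,.6557,-.1664,.2085),(-.21,.41,1.38,1.30,.6206,-.0118,.3143),(-.21,.5,1.46,1.18,.6132,-.0189,.2327),(-.14,.27,1.85,1.0,.4496,.0516,.2335),(.61,.34,1.72,1.05,.3496,.3712,.2373)]
A=[];b=[];lat=[]
for q1,q2,q3,q5,x,y,z in D:
    f=q2+q3;t=f+q5; r=x*np.cos(q1)+y*np.sin(q1); lat.append(-x*np.sin(q1)+y*np.cos(q1))
    A+=[[1,0,np.sin(q2),np.sin(f),np.cos(f),np.sin(t)],[0,1,np.cos(q2),np.cos(f),-np.sin(f),np.cos(t)]]; b+=[r,z]
s,res,_,_=np.linalg.lstsq(np.array(A),np.array(b),rcond=None); print(s.round(3),res,np.abs(np.array(A)@s-b).max(),np.round(lat,3))
from scipy.optimize import fsolve
a,h,L1,L2,b2,Dt=s
for L in(25,30,35,40,45,50):
    t=np.pi-np.radians(L)
    for g,nm in(((.6735,.085,.055),"red"),((.521,-.339,.05),"tray"),((.60,.09,.13),"out")):
        p=np.array(g)+.019*np.array([np.sin(t),0,np.cos(t)]); r=np.sqrt(p[0]**2+p[1]**2-np.mean(lat)**2)
        F=lambda q:[a+L1*np.sin(q[0])+L2*np.sin(q[0]+q[1])+b2*np.cos(q[0]+q[1])+Dt*np.sin(t)-r,h+L1*np.cos(q[0])+L2*np.cos(q[0]+q[1])-b2*np.sin(q[0]+q[1])+Dt*np.cos(t)-p[2]]
        q=fsolve(F,[.5,1.8]); print(L,nm,q.round(2),"q5",round(t-q.sum(),2))
```

```text
t 15.93 p [0.3509 0.3731 0.2376] x [ 0.041  0.006 -0.999] z [ 0.474 -0.881  0.014] q [ 0.61  0.34  1.72 -0.02  1.04  1.7 ] F [-0.3 -0.  -0.1] g 0.0005
[-0.004  0.293  0.586  0.399  0.117  0.316] [5.45369835e-05] 0.0031797529442849914 [0.111 0.107 0.116 0.112 0.127 0.129 0.118 0.109 0.114 0.104]
25 red [0.77 1.74] q5 0.19
25 tray [0.74 1.89] q5 0.07
25 out [0.58 1.9 ] q5 0.23
30 red [0.78 1.8 ] q5 0.04
30 tray [0.76 1.95] q5 -0.09
30 out [0.58 1.96] q5 0.08
35 red [0.79 1.86] q5 -0.12
35 tray [0.79 2.  ] q5 -0.26
35 out [0.6  2.02] q5 -0.09
40 red [0.82 1.91] q5 -0.28
40 tray [0.82 2.05] q5 -0.43
40 out [0.63 2.07] q5 -0.26
45 red [0.85 1.95] q5 -0.45
45 tray [0.87 2.1 ] q5 -0.6
45 out [0.66 2.12] q5 -0.43
50 red [0.89 1.99] q5 -0.61
50 tray [0.92 2.13] q5 -0.78
50 out [0.71 2.17] q5 -0.61
```

```bash
cat >> h.py <<'E'
from scipy.optimize import least_squares
GEO=(-.004,.293,.586,.399,.117,.316); LAT=.113
M0=np.c_[[0,0,1.],[0,1.,0],[-1.,0,0]]
def fk(q,s4=1):
    a,h,L1,L2,b2,D=GEO; f=q[1]+q[2]
    w=np.array([a+L1*np.sin(q[1])+L2*np.sin(f)+b2*np.cos(f),LAT,h+L1*np.cos(q[1])+L2*np.cos(f)-b2*np.sin(f)])
    B=R.from_euler("z",q[0]); Q=B*R.from_euler("y",f)*R.from_euler("z",s4*q[3])*R.from_euler("y",q[4])*R.from_euler("z",q[5])*R.from_matrix(M0)
    return B.apply(w)+D*Q.apply([1,0,0]),Q
LO=[-3.08,-.75,.22,-1.43,0,-2.85];HI_=[3.08,2.2,2.44,4.57,2.65,2.85]
def ik(p,Q,seed):
    e=lambda q:np.r_[(fk(q)[0]-p)*5,(fk(q)[1].inv()*Q).as_rotvec()]
    s=least_squares(e,np.clip(seed,np.array(LO)+.01,np.array(HI_)-.01),bounds=(LO,HI_)); return s.x,np.abs(s.fun).max()
E
python3 - <<'E'
from h import *
for q,x,z in (([-.26,.34,1.98,.35,.31,1.05],(.515,-.032,-.857),(-.054,-.999,.005)),([.16,.53,2.05,-1.13,.1,2.85],(.496,-.008,-.868),(-.013,-1,.002)),([.61,.34,1.72,-.02,1.04,1.7],(.041,.006,-.999),(.474,-.881,.014))):
    for s in(1,-1):
        m=fk(q,s); M=m[1].as_matrix(); print(s,m[0].round(3),M[:,0].round(3),M[:,2].round(3),"true",x,z)
Q=lean(45,-3.5,True);x=Q.apply([1,0,0]);G=np.array([.6735,.085,.055])
for d in(.2,.1,0): print(d,[np.round(v,2) for v in ik(G+(.019-d)*x,Q,[0,.7,2.1,3.1,.4,1.6])])
for k,P in(("tray",np.array([.521,-.339,.045])),):
    for L in(35,45):
        for yw in(-20,-45): Q=lean(L,yw,True); print(k,L,yw,[np.round(v,2) for v in ik(P+.019*Q.apply([1,0,0]),Q,[-.6,.8,2.1,3.1,.5,1.6])])
E
```

```text
1 [ 0.581 -0.003  0.217] [ 0.512 -0.028 -0.858] [-0.047 -0.999  0.005] true (0.515, -0.032, -0.857) (-0.054, -0.999, 0.005)
-1 [ 0.564 -0.067  0.217] [ 0.458 -0.23  -0.858] [ 0.428 -0.789  0.44 ] true (0.515, -0.032, -0.857) (-0.054, -0.999, 0.005)
1 [0.541 0.173 0.125] [ 0.502 -0.01  -0.865] [-0.016 -1.     0.003] true (0.496, -0.008, -0.868) (-0.013, -1, 0.002)
-1 [0.532 0.229 0.125] [ 0.473  0.168 -0.865] [-0.725  0.632 -0.274] true (0.496, -0.008, -0.868) (-0.013, -1, 0.002)
1 [0.35  0.376 0.239] [ 0.044  0.01  -0.999] [ 0.471 -0.882  0.012] true (0.041, 0.006, -0.999) (0.474, -0.881, 0.014)
-1 [0.343 0.385 0.239] [ 0.024  0.038 -0.999] [ 0.454 -0.891 -0.023] true (0.041, 0.006, -0.999) (0.474, -0.881, 0.014)
0.2 [array([-0.02,  0.46,  2.24,  3.23,  0.35,  1.52]), np.float64(0.0)]
0.1 [array([-0.03,  0.67,  2.11,  3.2 ,  0.43,  1.54]), np.float64(0.0)]
0 [array([-0.03,  0.85,  1.95,  3.19,  0.44,  1.55]), np.float64(0.0)]
tray 35 -20 [array([-0.91,  0.8 ,  1.99,  2.08,  0.36,  2.13]), np.float64(0.0)]
tray 35 -45 [array([-0.75,  0.8 ,  1.99,  3.22,  0.26,  1.52]), np.float64(0.0)]
tray 45 -20 [array([-0.96,  0.87,  2.08,  2.39,  0.64,  1.75]), np.float64(0.0)]
tray 45 -45 [array([-0.75,  0.88,  2.08,  3.19,  0.6 ,  1.56]), np.float64(0.0)]
```

```bash
cat >> h.py <<'E'
def jplan(qs,n,g):
    "joint waypoints -> FK poses -> rows"
    o=robot.get_obs(); q=[np.array(o["q"])]
    for a,k in zip(qs,n): q+=[q[-1]+(np.array(a)-q[-1])*i/k for i in range(1,k+1)]
    f=[fk(v) for v in q]; print("tcp",[t[0].round(2).tolist() for t in f]); print("x",[t[1].apply([1,0,0]).round(1).tolist() for t in f])
    plan(f[1:],g,step=6.5,ang=10.8)
E
python3 - <<'E'
from h import *
jplan([[.2,.2,2.0,0.1,.8,1.6],[-.02,.40,2.24,3.23,.38,1.52]],[7,23],6.6)
E
```

```text
tcp [[0.35, 0.38, 0.24], [0.36, 0.35, 0.24], [0.37, 0.33, 0.23], [0.37, 0.3, 0.23], [0.37, 0.28, 0.23], [0.38, 0.26, 0.23], [0.38, 0.24, 0.23], [0.38, 0.21, 0.23], [0.37, 0.24, 0.22], [0.38, 0.26, 0.23], [0.38, 0.29, 0.23], [0.39, 0.31, 0.23], [0.4, 0.32, 0.24], [0.41, 0.33, 0.25], [0.42, 0.34, 0.26], [0.44, 0.35, 0.27], [0.46, 0.35, 0.27], [0.48, 0.35, 0.28], [0.49, 0.34, 0.29], [0.51, 0.33, 0.29], [0.53, 0.31, 0.29], [0.54, 0.3, 0.3], [0.56, 0.28, 0.29], [0.57, 0.26, 0.29], [0.57, 0.23, 0.29], [0.58, 0.21, 0.28], [0.58, 0.18, 0.27], [0.58, 0.16, 0.26], [0.58, 0.14, 0.25], [0.57, 0.11, 0.24], [0.56, 0.09, 0.23]]
x [[0.0, 0.0, -1.0], [0.0, 0.0, -1.0], [0.1, 0.0, -1.0], [0.1, 0.1, -1.0], [0.1, 0.1, -1.0], [0.1, 0.1, -1.0], [0.1, 0.1, -1.0], [0.1, 0.1, -1.0], [0.1, 0.2, -1.0], [0.1, 0.3, -1.0], [0.1, 0.4, -0.9], [0.2, 0.4, -0.9], [0.2, 0.5, -0.8], [0.2, 0.5, -0.8], [0.3, 0.6, -0.8], [0.3, 0.6, -0.7], [0.4, 0.6, -0.7], [0.4, 0.6, -0.6], [0.5, 0.6, -0.6], [0.6, 0.6, -0.6], [0.6, 0.6, -0.6], [0.7, 0.5, -0.5], [0.7, 0.5, -0.5], [0.8, 0.4, -0.5], [0.8, 0.3, -0.5], [0.8, 0.3, -0.5], [0.8, 0.
[... 734 characters left out ...]
],
[0.06, 1.01, -1.63, 0.12, 0.07, 0.01, 6.6],
[0.02, 1.16, -1.58, 0.12, 0.07, 0.02, 6.6],
[-0.02, 1.29, -1.56, 0.13, 0.07, 0.03, 6.6],
[-0.03, 1.41, -1.55, 0.12, 0.06, 0.03, 6.6],
[-0.06, 1.53, -1.54, 0.13, 0.06, 0.03, 6.6],
[-0.07, 1.63, -1.57, 0.13, 0.06, 0.03, 6.6],
[-0.09, 1.72, -1.61, 0.13, 0.06, 0.03, 6.6],
[-0.11, 1.78, -1.64, 0.12, 0.06, 0.04, 6.6],
[-0.09, 1.85, -1.68, 0.13, 0.06, 0.03, 6.6]]
[[-0.1, 1.89, -1.73, 0.13, 0.06, 0.04, 6.6],
[-0.09, 1.91, -1.79, 0.13, 0.06, 0.04, 6.6],
[-0.07, 1.91, -1.85, 0.12, 0.06, 0.04, 6.6],
[-0.06, 1.91, -1.9, 0.13, 0.06, 0.04, 6.6],
[-0.03, 1.87, -1.94, 0.13, 0.05, 0.04, 6.6],
[-0.03, 1.83, -2.0, 0.13, 0.06, 0.04, 6.6]]
end [0.5588 0.0915 0.2254]
```

Run:
```python
from h import *
jplan([[-.4,.15,2.0,0.1,.8,1.6],[-.4,.35,2.2,2.9,.42,1.52],[-.02,.40,2.24,3.23,.38,1.52]],[12,19,6],6.6)
```

```text
tcp [[0.35, 0.38, 0.24], [0.37, 0.34, 0.24], [0.39, 0.31, 0.24], [0.41, 0.28, 0.24], [0.42, 0.24, 0.24], [0.44, 0.21, 0.24], [0.44, 0.17, 0.24], [0.45, 0.13, 0.24], [0.45, 0.1, 0.24], [0.45, 0.06, 0.25], [0.45, 0.03, 0.25], [0.44, -0.0, 0.25], [0.43, -0.04, 0.25], [0.45, -0.01, 0.24], [0.46, 0.02, 0.25], [0.48, 0.04, 0.25], [0.5, 0.06, 0.26], [0.52, 0.07, 0.27], [0.54, 0.08, 0.27], [0.55, 0.08, 0.28], [0.57, 0.08, 0.29], [0.58, 0.07, 0.3], [0.6, 0.06, 0.31], [0.61, 0.05, 0.31], [0.62, 0.04, 0.32], [0.62, 0.02, 0.32], [0.63, -0.0, 0.32], [0.63, -0.02, 0.31], [0.62, -0.04, 0.31], [0.62, -0.06, 0.3], [0.61, -0.08, 0.29], [0.6, -0.1, 0.28], [0.6, -0.06, 0.27], [0.59, -0.03, 0.26], [0.59, 0.0, 0.25], [0.58, 0.03, 0.24], [0.57, 0.06, 0.23], [0.56, 0.09, 0.23]]
x [[0.0, 0.0, -1.0], [0.0, 0.0, -1.0], [0.1, 0.0, -1.0], [0.1, 0.0, -1.0], [0.1, 0.0, -1.0], [0.1, 0.0, -1.0], [0.1, 0.0, -1.0], [0.1, 0.0, -1.0], [0.1, 0.0, -1.0], [0.2, 0.0, -1.0], [0.2, 0.0, -1.0], [0.2, 0.0, -1.0], [0.2, -0.0, -1.0], [0.3, 0.1, -1.0], [0.3, 0.2, -0.9], [0.4, 0.2, -0.9], [0.4, 0.3, -0.9], [0.5, 0.3, -0.8], [0.5, 0
[... 1316 characters left out ...]
02, 6.6],
[0.15, 0.99, -1.45, 0.13, 0.07, 0.02, 6.6],
[0.12, 1.15, -1.37, 0.13, 0.06, 0.03, 6.6]]
[[0.08, 1.3, -1.31, 0.13, 0.06, 0.03, 6.6],
[0.06, 1.45, -1.29, 0.14, 0.06, 0.03, 6.6],
[0.02, 1.57, -1.28, 0.13, 0.05, 0.04, 6.6],
[0.0, 1.7, -1.28, 0.13, 0.06, 0.03, 6.6],
[-0.02, 1.8, -1.3, 0.13, 0.05, 0.04, 6.6],
[-0.03, 1.89, -1.33, 0.14, 0.06, 0.04, 6.6],
[-0.04, 1.95, -1.4, 0.13, 0.05, 0.05, 6.6],
[-0.41, 0.59, 3.27, 0.02, -0.03, 0.01, 6.6],
[-0.46, 0.8, 3.21, 0.01, -0.04, 0.01, 6.6],
[-0.48, 0.96, 3.15, 0.02, -0.03, 0.02, 6.6],
[-0.51, 1.16, 3.07, 0.01, -0.03, 0.02, 6.6],
[-0.55, 1.32, 2.99, 0.01, -0.03, 0.02, 6.6]]
[[-0.58, 1.49, 2.89, 0.01, -0.03, 0.02, 6.6]]
end [0.5589 0.0915 0.2254]
```

Run:
```python
from h import *
jplan([[-.35,.1,2.0,0.1,.8,1.6],[-.35,.12,2.25,2.9,.42,1.52],[-.02,.38,2.27,3.23,.36,1.52]],[12,19,6],6.6)
```

```text
tcp [[0.35, 0.38, 0.24], [0.37, 0.34, 0.24], [0.39, 0.31, 0.24], [0.41, 0.28, 0.25], [0.42, 0.25, 0.25], [0.43, 0.21, 0.25], [0.44, 0.18, 0.26], [0.45, 0.15, 0.26], [0.45, 0.11, 0.26], [0.45, 0.08, 0.26], [0.45, 0.05, 0.26], [0.44, 0.02, 0.27], [0.44, -0.02, 0.27], [0.45, 0.01, 0.27], [0.46, 0.04, 0.27], [0.48, 0.06, 0.28], [0.49, 0.08, 0.29], [0.51, 0.1, 0.3], [0.52, 0.11, 0.32], [0.54, 0.11, 0.33], [0.55, 0.11, 0.35], [0.56, 0.11, 0.36], [0.57, 0.1, 0.37], [0.58, 0.09, 0.38], [0.59, 0.08, 0.39], [0.59, 0.06, 0.4], [0.6, 0.04, 0.41], [0.6, 0.02, 0.41], [0.59, 0.0, 0.41], [0.59, -0.02, 0.4], [0.58, -0.04, 0.4], [0.57, -0.05, 0.39], [0.57, -0.03, 0.36], [0.57, -0.01, 0.33], [0.56, 0.02, 0.3], [0.56, 0.04, 0.28], [0.55, 0.07, 0.25], [0.54, 0.09, 0.22]]
x [[0.0, 0.0, -1.0], [0.1, 0.0, -1.0], [0.1, 0.0, -1.0], [0.1, 0.0, -1.0], [0.1, 0.0, -1.0], [0.1, 0.0, -1.0], [0.1, 0.0, -1.0], [0.2, 0.0, -1.0], [0.2, 0.0, -1.0], [0.2, 0.0, -1.0], [0.2, 0.0, -1.0], [0.2, 0.0, -1.0], [0.3, -0.0, -1.0], [0.3, 0.1, -1.0], [0.4, 0.2, -0.9], [0.4, 0.2, -0.9], [0.5, 0.3, -0.8], [0.5, 0.3, -0.8], [0.6, 0.3, 
[... 1323 characters left out ...]
 6.6],
[-0.18, 0.76, -1.62, 0.12, 0.07, 0.03, 6.6],
[-0.22, 0.91, -1.55, 0.13, 0.07, 0.02, 6.6]]
[[-0.26, 1.03, -1.48, 0.13, 0.06, 0.03, 6.6],
[-0.3, 1.16, -1.44, 0.13, 0.07, 0.03, 6.6],
[-0.31, 1.28, -1.42, 0.13, 0.06, 0.03, 6.6],
[-0.34, 1.39, -1.42, 0.13, 0.06, 0.03, 6.6],
[-0.37, 1.48, -1.41, 0.13, 0.05, 0.03, 6.6],
[-0.39, 1.57, -1.43, 0.13, 0.06, 0.04, 6.6],
[-0.38, 1.64, -1.46, 0.13, 0.06, 0.03, 6.6],
[0.63, 2.09, 2.9, 0.04, -0.04, 0.05, 6.6],
[0.63, 2.29, 2.83, 0.02, -0.04, 0.05, 6.6],
[0.63, 2.44, 2.76, 0.03, -0.03, 0.05, 6.6],
[0.61, 2.63, 2.65, 0.02, -0.03, 0.05, 6.6],
[0.59, 2.77, 2.53, 0.02, -0.03, 0.06, 6.6]]
[[0.6, 2.93, 2.4, 0.02, -0.02, 0.06, 6.6]]
end [0.5378 0.0924 0.2218]
```

Good: high enough over the cabinet. First the sweep away from the door.

Request:
{"name": "arm_command", "arguments": {
  "plan": [
    [-0.3, 0.5, 3.5, 0.08, 0.01, 0.02, 0],
    [-0.3, 0.5, 3.6, 0.07, 0, 0.01, 0],
    [-0.3, 0.5, 3.6, 0.08, 0, 0.02, 0],
    [-0.3, 0.5, 3.5, 0.08, 0, 0.02, 6.6],
    [-0.3, 0.5, 3.5, 0.08, 0, 0.02, 6.6],
    [-0.3, 0.5, 3.4, 0.07, 0, 0.02, 6.6],
    [-0.3, 0.5, 3.4, 0.08, 0, 0.02, 6.6],
    [-0.3, 0.5, 3.3, 0.08, -0.01, 0.02, 6.6],
    [-0.3, 0.5, 3.3, 0.07, 0, 0.02, 6.6],
    [-0.4, 0.5, 3.2, 0.08, -0.01, 0.02, 6.6],
    [-0.3, 0.5, 3.2, 0.08, -0.01, 0.03, 6.6],
    [-0.3, 0.6, 3.1, 0.07, -0.01, 0.02, 6.6]
  ]
}}

```text
time: 17.42
position: [0.4316, -0.035, 0.2743]
tool_rot: [0.675, 0.302, -0.521, 0.426]
ft_force: [0.1, -0.8, -0.1]
grip_width: 0.0656
```

Request:
{"name": "arm_command", "arguments": {
  "plan": [
    [0.1, -0.2, -3.2, 0.11, 0.1, 0, 6.6],
    [0.1, -0.2, -3, 0.1, 0.1, 0.01, 6.6],
    [0.1, -0.1, -2.8, 0.11, 0.1, 0, 6.6],
    [0.1, 0, -2.6, 0.11, 0.09, 0.01, 6.6],
    [0.1, 0, -2.4, 0.11, 0.09, 0.01, 6.6],
    [0, 0.2, -2.3, 0.12, 0.08, 0.01, 6.6],
    [0, 0.2, -2.1, 0.12, 0.08, 0.01, 6.6]
  ]
}}

```text
time: 18.3
position: [0.5338, 0.0814, 0.3466]
tool_rot: [0.92, 0.175, -0.35, 0.022]
ft_force: [-0.8, 0.5, 0.3]
grip_width: 0.0658
```

Run:
```python
from h import *
st(); jplan([[-.35,.12,2.25,2.9,.42,1.52],[-.02,.38,2.27,3.23,.36,1.52]],[12,6],6.6)
```

```text
t 18.3 p [0.5338 0.0814 0.3466] x [ 0.694  0.306 -0.652] z [-0.636 -0.163 -0.754] q [-0.39  0.07  2.1   1.15  0.64  1.59] F [-0.8  0.5  0.3] g 0.0658
tcp [[0.54, 0.09, 0.35], [0.55, 0.09, 0.36], [0.57, 0.09, 0.38], [0.58, 0.08, 0.39], [0.58, 0.07, 0.4], [0.59, 0.06, 0.4], [0.59, 0.05, 0.41], [0.59, 0.03, 0.41], [0.59, 0.01, 0.41], [0.59, -0.0, 0.41], [0.58, -0.02, 0.4], [0.58, -0.04, 0.4], [0.57, -0.05, 0.39], [0.57, -0.03, 0.36], [0.57, -0.01, 0.33], [0.56, 0.02, 0.3], [0.56, 0.04, 0.28], [0.55, 0.07, 0.25], [0.54, 0.09, 0.22]]
x [[0.7, 0.3, -0.7], [0.7, 0.3, -0.6], [0.8, 0.3, -0.5], [0.8, 0.3, -0.5], [0.9, 0.2, -0.5], [0.9, 0.2, -0.4], [0.9, 0.1, -0.4], [0.9, 0.1, -0.4], [0.9, 0.0, -0.3], [0.9, -0.0, -0.3], [0.9, -0.1, -0.3], [0.9, -0.2, -0.4], [0.9, -0.2, -0.4], [0.9, -0.2, -0.4], [0.9, -0.2, -0.5], [0.8, -0.1, -0.5], [0.8, -0.1, -0.6], [0.8, -0.1, -0.6], [0.8, -0.0, -0.7]]
[[0.58, -0.06, -2.66, 0.12, 0.07, 0.01, 6.6],
[0.04, 0.29, -1.65, 0.12, 0.07, 0.01, 6.6],
[-0.02, 0.43, -1.52, 0.12, 0.07, 0.01, 6.6],
[-0.05, 0.59, -1.41, 0.13, 0.06, 0.02, 6.6],
[-0.11, 0.73, -1.33, 0.12, 0.07, 0.02, 6.6],
[-0.14, 0.89, -1.26, 0.13, 0.06, 0.03, 6.6],
[-0.17, 1.04, -1.21, 0.12, 0.05, 0.02, 6.6],
[-0.22, 1.18, -1.17, 0.13, 0.06, 0.03, 6.6],
[-0.25, 1.31, -1.17, 0.13, 0.05, 0.03, 6.6],
[-0.28, 1.44, -1.18, 0.12, 0.06, 0.03, 6.6],
[-0.29, 1.55, -1.19, 0.13, 0.05, 0.04, 6.6],
[-0.3, 1.64, -1.23, 0.13, 0.05, 0.04, 6.6]]
[[0.66, 2.09, 2.89, 0.03, -0.04, 0.04, 6.6],
[0.63, 2.28, 2.84, 0.03, -0.04, 0.05, 6.6],
[0.63, 2.45, 2.74, 0.03, -0.03, 0.05, 6.6],
[0.61, 2.64, 2.64, 0.02, -0.03, 0.05, 6.6],
[0.59, 2.79, 2.52, 0.02, -0.03, 0.06, 6.6],
[0.61, 2.93, 2.38, 0.01, -0.02, 0.06, 6.6]]
end [0.5379 0.0924 0.2219]
```

Tracking as planned (q4 passing 1.15).

Request:
{"name": "arm_command", "arguments": {
  "plan": [
    [0.3, 0.1, -2, 0.12, 0.07, 0.01, 6.6],
    [0, 0.3, -1.6, 0.12, 0.07, 0.01, 6.6],
    [0, 0.4, -1.5, 0.12, 0.07, 0.01, 6.6],
    [0, 0.6, -1.4, 0.13, 0.06, 0.02, 6.6],
    [-0.1, 0.7, -1.3, 0.12, 0.07, 0.02, 6.6],
    [-0.1, 0.9, -1.3, 0.13, 0.06, 0.03, 6.6],
    [-0.2, 1, -1.2, 0.12, 0.05, 0.02, 6.6],
    [-0.2, 1.2, -1.2, 0.13, 0.06, 0.03, 6.6],
    [-0.2, 1.3, -1.2, 0.13, 0.05, 0.03, 6.6],
    [-0.3, 1.4, -1.2, 0.12, 0.06, 0.03, 6.6],
    [-0.3, 1.6, -1.2, 0.13, 0.05, 0.04, 6.6],
    [-0.3, 1.6, -1.2, 0.13, 0.05, 0.04, 6.6]
  ]
}}

```text
time: 19.8
position: [0.5493, -0.0716, 0.3858]
tool_rot: [0.733, -0.235, -0.057, -0.636]
ft_force: [-0.6, -0.8, -0.6]
grip_width: 0.0661
```

Run:
```python
from h import *
st(); Q=lean(45,-3.5,True);x=Q.apply([1,0,0]);G=np.array([.6735,.085,.055])
plan([(G+(.019-.20)*x,Q)],6.6,step=4)
```

```text
t 19.8 p [ 0.5493 -0.0716  0.3858] x [ 0.883 -0.271 -0.383] z [ 0.215  0.959 -0.184] q [-0.37  0.1   2.25  2.97  0.39  1.5 ] F [-0.6 -0.8 -0.6] g 0.0661
[[0.43, 2.46, 2.78, 0.01, -0.03, 0.05, 6.6],
[0.63, 2.46, 2.73, 0.01, -0.03, 0.05, 6.6],
[0.84, 2.44, 2.69, 0.01, -0.04, 0.05, 6.6],
[1.07, 2.42, 2.63, 0.01, -0.03, 0.05, 6.6],
[1.26, 2.39, 2.57, 0.01, -0.04, 0.06, 6.6],
[1.51, 2.34, 2.49, 0.01, -0.03, 0.05, 6.6],
[1.69, 2.28, 2.41, 0.01, -0.04, 0.06, 6.6]]
end [0.5458 0.0928 0.183 ]
```

Request:
{"name": "arm_command", "arguments": {
  "plan": [
    [0.4, 2.5, 2.8, 0.01, -0.03, 0.05, 6.6],
    [0.6, 2.5, 2.7, 0.01, -0.03, 0.05, 6.6],
    [0.8, 2.4, 2.7, 0.01, -0.04, 0.05, 6.6],
    [1.1, 2.4, 2.6, 0.01, -0.03, 0.05, 6.6],
    [1.3, 2.4, 2.6, 0.01, -0.04, 0.06, 6.6],
    [1.5, 2.3, 2.5, 0.01, -0.03, 0.05, 6.6],
    [1.5, 2.1, 2.2, 0.01, -0.03, 0.05, 6.6],
    [0, 0, 0, 0, 0, 0, 6.6]
  ]
}}

```text
time: 20.8
position: [0.5415, 0.0887, 0.1841]
tool_rot: [-0.641, 0.296, 0.245, 0.665]
ft_force: [-0.6, 0.2, 0.4]
grip_width: 0.0659
```

Run:
```python
from h import *
o=st(); p,d=optics.camera("wrist"); cv2.imwrite("pics/w4.png",p); c=cam("wrist",o); P=cloud(c,d); H,S,V=cv2.split(cv2.cvtColor(p,cv2.COLOR_BGR2HSV))
print("clearance to frame etc; heads:")
for nm,m in(("red",((H<8)|(H>172))&(S>110)),("blue",(H>105)&(H<130)&(S>90))):
    m=m&(P[...,0]>.6)&(P[...,0]<.75)&(P[...,2]>.02)&(P[...,2]<.08); q=P[m]
    if len(q): 
        print(nm,len(q),np.nanpercentile(q,[1,50,99],axis=0).round(4).tolist())
        f=least_squares(lambda s:np.hypot(q[:,0]-s[0],q[:,1]-s[1])-.025,[.673,q[:,1].mean()],loss="soft_l1",f_scale=.002).x; print(f)
Q=lean(45,-3.5,True);x=Q.apply([1,0,0]);G=np.array([.6735,.085,.055])
plan([(G+(.019-.11)*x,Q)],6.6,step=4)
```

```text
t 20.8 p [0.5415 0.0887 0.1841] x [ 0.705 -0.053 -0.707] z [0.079 0.997 0.004] q [-0.02  0.45  2.24  3.26  0.34  1.5 ] F [-0.6  0.2  0.4] g 0.0659
clearance to frame etc; heads:
red 3200 [[0.6499, 0.0645, 0.0278], [0.6556, 0.09, 0.0609], [0.694, 0.1111, 0.0764]]
[0.67575137 0.08718159]
blue 3190 [[0.652, 0.1462, 0.0282], [0.6575, 0.1684, 0.0608], [0.6967, 0.192, 0.0762]]
[0.67809208 0.17033744]
[[3.13, -0.04, 0.19, -0.01, -0.0, 0.0, 6.6],
[3.14, -0.05, 0.19, -0.0, -0.01, 0.0, 6.6],
[3.13, -0.04, 0.17, -0.01, -0.0, 0.0, 6.6]]
end [0.6093 0.089  0.1194]
```

View pics/w4.png

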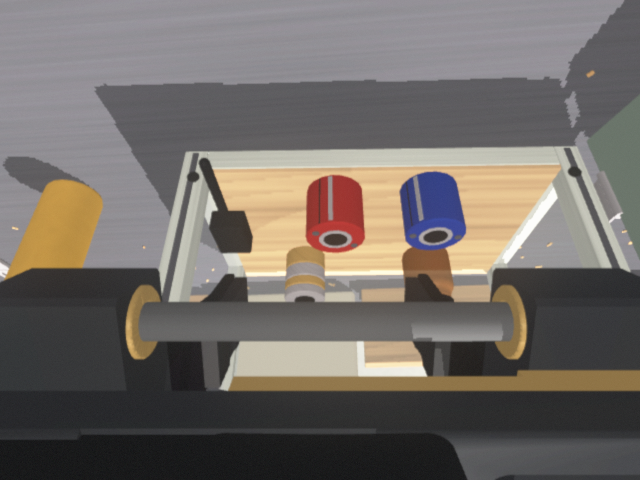

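Run:
```python
from h import *
Q=lean(45,-3.5,True);x=Q.apply([1,0,0]);G=np.array([.675,.0873,.055])
plan([(G+(.019-.07)*x,Q)],6.6,step=4)
```

```text
[[3.37, -0.05, 0.22, -0.0, -0.0, 0.0, 6.6],
[3.37, -0.05, 0.21, -0.01, -0.0, 0.0, 6.6],
[3.38, -0.06, 0.22, -0.0, -0.01, 0.0, 6.6],
[3.38, -0.06, 0.18, -0.01, -0.0, 0.0, 6.6]]
end [0.6391 0.0895 0.091 ]
```

Request:
{"name": "arm_command", "arguments": {
  "plan": [
    [3.4, 0, 0.2, 0, 0, 0, 6.6],
    [3.4, 0, 0.2, -0.01, 0, 0, 6.6],
    [3.4, -0.1, 0.2, 0, -0.01, 0, 6.6],
    [3.3, -0.1, 0.2, -0.01, 0, 0, 6.6],
    [0, 0, 0, 0, 0, 0, 6.6]
  ]
}}

```text
time: 21.48
position: [0.6435, 0.0828, 0.0972]
tool_rot: [-0.648, 0.288, 0.243, 0.662]
ft_force: [-0.5, -0.3, -0.3]
grip_width: 0.0659
```

Run:
```python
from h import *
st(); Q=lean(45,-3.5,True);x=Q.apply([1,0,0]);G=np.array([.675,.0873,.055])
plan([(G+.019*x,Q)],6.6,step=2.5)
```

```text
t 21.48 p [0.6435 0.0828 0.0972] x [ 0.716 -0.051 -0.696] z [ 0.065  0.998 -0.006] q [-0.03  0.72  2.06  3.21  0.43  1.53] F [-0.5 -0.3 -0.3] g 0.0659
[[2.36, 0.3, 0.23, 0.0, -0.0, 0.01, 6.6],
[2.36, 0.27, 0.23, 0.0, -0.0, 0.0, 6.6],
[2.36, 0.28, 0.23, 0.0, -0.01, 0.01, 6.6]]
end [0.6884 0.0864 0.0415]
```

Request:
{"name": "arm_command", "arguments": {
  "plan": [
    [0, 0.2, 0.6, 0, 0, 0.01, 6.6],
    [2.2, 0.2, 0.1, 0, 0, 0, 6.6],
    [2, 0.2, 0, 0, 0, 0, 6.6],
    [0, 0, 0, 0, 0, 0, 6.6]
  ]
}}

```text
time: 21.98
position: [0.6673, 0.0876, 0.0675]
tool_rot: [-0.647, 0.291, 0.246, 0.661]
ft_force: [0.2, -0.6, -0.5]
grip_width: 0.0661
```

Run:
```python
from h import *
st(); Q=lean(45,-3.5,True);x=Q.apply([1,0,0]);G=np.array([.675,.0873,.055])
plan([(G+.019*x,Q)],6.6,step=2.5)
```

```text
t 21.98 p [0.6673 0.0876 0.0675] x [ 0.71  -0.051 -0.702] z [ 0.066  0.998 -0.006] q [-0.02  0.79  1.99  3.24  0.43  1.52] F [ 0.2 -0.6 -0.5] g 0.0661
[[1.66, 0.18, 0.02, 0.0, -0.0, 0.0, 6.6],
[1.67, 0.18, 0.02, 0.0, -0.01, 0.01, 6.6]]
end [0.6885 0.0865 0.0416]
```

Request:
{"name": "arm_command", "arguments": {
  "plan": [
    [1.7, 0.2, 0, 0, 0, 0, 6.6],
    [1.6, 0.2, 0, 0, 0, 0, 6.6],
    [0.1, 0, 0, 0, 0, 0, 4.5],
    [0, 0, 0, 0, 0, 0, 4.5],
    [0, 0, 0, 0, 0, 0, 4.5],
    [0, 0, 0, 0, 0, 0, 4.5],
    [0, 0, 0, 0, 0, 0, 4.5]
  ],
  "grip_force": 30
}}

```text
time: 22.85
position: [0.6887, 0.0861, 0.0394]
tool_rot: [-0.647, 0.291, 0.246, 0.661]
ft_force: [1.0, -0.2, -1.2]
grip_width: 0.0494
```

Run:
```python
from h import *
o=st(); Q=R.from_quat(o["tool_rot"]); p=np.array(o["position"])
plan([(p+[0,0,.018],Q),(p+[0,0,.018]-.05*ex,Q),(p-.14*ex+[0,0,.10],Q)],4.5,step=4)
```

```text
t 22.85 p [0.6887 0.0861 0.0394] x [ 0.709 -0.051 -0.703] z [ 0.067  0.998 -0.006] q [-0.02  0.85  1.94  3.23  0.44  1.52] F [ 1.  -0.2 -1.2] g 0.0494
[[-1.27, -1.28, -0.01, 0.0, 0.0, 0.0, 4.5],
[-1.78, 1.76, -0.01, 0.0, 0.0, 0.0, 4.5],
[-1.77, 1.76, -0.01, 0.0, 0.0, 0.0, 4.5],
[-3.04, 0.12, -0.02, 0.0, 0.0, 0.0, 4.5],
[-3.04, 0.12, -0.03, 0.0, 0.0, 0.0, 4.5],
[-3.04, 0.13, -0.02, 0.0, 0.0, 0.0, 4.5],
[-3.05, 0.12, -0.03, 0.0, 0.0, 0.0, 4.5]]
end [0.549  0.0947 0.1394]
```

Request:
{"name": "arm_command", "arguments": {
  "plan": [
    [-1.3, -1.3, 0, 0, 0, 0, 4.5],
    [-1.8, 1.8, 0, 0, 0, 0, 4.5],
    [-1.8, 1.8, 0, 0, 0, 0, 4.5],
    [-3, 0.1, 0, 0, 0, 0, 4.5],
    [-3, 0.1, 0, 0, 0, 0, 4.5],
    [-3, 0.1, 0, 0, 0, 0, 4.5],
    [-3, 0.1, 0, 0, 0, 0, 4.5]
  ]
}}

```text
time: 23.72
position: [0.5416, 0.0964, 0.1371]
tool_rot: [-0.644, 0.297, 0.252, 0.658]
ft_force: [0.3, 0.5, -2.1]
grip_width: 0.0491
```

Run:
```python
from h import *
o=st()
# place: grasp xy at tray centre
Q=lean(44.8,-40,True); x=Q.apply([1,0,0]); T=np.array([.5215,-.339,0])+.019*x*[1,1,0]; T[2]=.008+.0154
print("T",T); 
for z in(.1,0): print(ik(T+[0,0,z],Q,[-.7,.8,2.1,3.2,.5,1.55]))
plan([((.56,-.06,.16),lean(44.8,-12,True)),(T+[0,0,.10],Q)],4.5,step=5)
```

```text
t 23.73 p [0.5416 0.0964 0.1371] x [ 0.697 -0.05  -0.716] z [ 0.065  0.998 -0.006] q [0.   0.59 2.26 3.25 0.48 1.52] F [ 0.3  0.5 -2.1] g 0.0491
T [ 0.53175584 -0.34760567  0.0234    ]
(array([-0.79088418,  0.64742807,  2.08854752,  2.96451259,  0.37952946,
        1.66960207]), np.float64(2.6862401192317975e-11))
(array([-0.79088418,  0.89409247,  2.09128389,  3.03005012,  0.62649538,
        1.59537611]), np.float64(1.9348994628742844e-10))
[[0.11, -0.89, -3.88, 0.03, 0.02, -0.0, 4.5],
[0.18, -1.01, -3.84, 0.03, 0.03, -0.0, 4.5],
[0.3, -1.13, -3.81, 0.02, 0.02, -0.0, 4.5],
[0.37, -1.2, -3.77, 0.03, 0.03, -0.01, 4.5],
[0.83, 0.04, -4.78, 0.06, 0.06, 0.0, 4.5],
[1.11, -0.25, -4.72, 0.06, 0.06, 0.0, 4.5],
[1.4, -0.53, -4.62, 0.06, 0.06, 0.0, 4.5],
[1.67, -0.8, -4.49, 0.05, 0.05, 0.0, 4.5],
[1.89, -1.02, -4.35, 0.06, 0.06, 0.0, 4.5],
[2.14, -1.28, -4.17, 0.05, 0.05, 0.0, 4.5]]
end [ 0.5317 -0.3476  0.1234]
```

Request:
{"name": "arm_command", "arguments": {
  "plan": [
    [0.1, -0.9, -3.9, 0.03, 0.02, 0, 4.5],
    [0.2, -1, -3.8, 0.03, 0.03, 0, 4.5],
    [0.3, -1.1, -3.8, 0.02, 0.02, 0, 4.5],
    [0.4, -1.2, -3.8, 0.03, 0.03, -0.01, 4.5],
    [0.8, 0, -4.8, 0.06, 0.06, 0, 4.5],
    [1.1, -0.3, -4.7, 0.06, 0.06, 0, 4.5],
    [1.4, -0.5, -4.6, 0.06, 0.06, 0, 4.5],
    [1.6, -0.8, -4.5, 0.05, 0.05, 0, 4.5],
    [1.9, -1, -4.3, 0.06, 0.06, 0, 4.5],
    [2.1, -1.3, -4.2, 0.05, 0.05, 0, 4.5],
    [0, 0, 0, 0, 0, 0, 4.5]
  ]
}}

```text
time: 25.1
position: [0.5191, -0.3553, 0.1211]
tool_rot: [-0.517, 0.488, 0.034, 0.703]
ft_force: [0.1, 0.5, -3.2]
grip_width: 0.0493
```

Run:
```python
from h import *
o=st(); Q=lean(44.7,-40,True); x=Q.apply([1,0,0]); T=np.array([.5215,-.339,0])+.019*x*[1,1,0]; T[2]=.0234
a=plan([(T+[0,0,.03],Q)],4.5,step=4)
```

```text
t 25.1 p [ 0.5191 -0.3553  0.1211] x [ 0.522 -0.456 -0.721] z [ 0.65  0.76 -0.01] q [-0.81  0.64  2.09  2.96  0.35  1.66] F [ 0.1  0.5 -3.2] g 0.0493
[[2.59, 2.18, 0.74, 0.0, -0.01, -0.01, 4.5],
[2.58, 2.2, 0.71, 0.0, -0.0, -0.0, 4.5]]
end [ 0.5317 -0.3476  0.0534]
```

Request:
{"name": "arm_command", "arguments": {
  "plan": [
    [2.6, 2.2, 0.7, 0, 0, 0.01, 4.5],
    [2.4, 2, 0.7, 0, 0, 0.01, 4.5],
    [0, 0, 0, 0, 0, 0, 4.5]
  ]
}}

```text
time: 25.48
position: [0.5291, -0.3451, 0.0537]
tool_rot: [-0.511, 0.494, 0.044, 0.702]
ft_force: [0.5, 0.1, -2.6]
grip_width: 0.0493
```

Run:
```python
from h import *
o=st(); p=np.array(o["position"]); M=R.from_quat(o["tool_rot"]).as_matrix()
# rotation to make held axis vertical: axis in tool coords fixed at grasp
Mg=R.from_quat([-.647,.291,.246,.661]).as_matrix(); ax=M@(Mg.T@[0,0,1]); print("head axis",ax.round(4))
w=np.cross(ax,[0,0,1]); print("fix rotvec tool",(M.T@w).round(3)); print("down 1cm tool",(M.T@[0,0,-1]).round(3),"dz to touch cm",(p[2]-.0234)*100)
```

```text
t 25.48 p [ 0.5291 -0.3451  0.0537] x [ 0.508 -0.444 -0.739] z [ 0.649  0.761 -0.011] q [-0.77  0.79  2.08  3.06  0.47  1.59] F [ 0.5  0.1 -2.6] g 0.0493
head axis [ 0.0429 -0.03    0.9986]
fix rotvec tool [ 0.004 -0.003 -0.052]
down 1cm tool [0.739 0.674 0.011] dz to touch cm 3.0286561409912687
```

Request:
{"name": "arm_command", "arguments": {
  "plan": [
    [0.7, 0.7, 0, 0, 0, -0.03, 4.5],
    [0.7, 0.7, 0, 0, 0, -0.02, 4.5],
    [0.3, 0.3, 0, 0, 0, -0.01, 4.5],
    [0, 0, 0, 0, 0, 0, 4.5]
  ]
}}

```text
time: 25.98
position: [0.5289, -0.3427, 0.0332]
tool_rot: [-0.527, 0.477, 0.023, 0.703]
ft_force: [0.6, 0.4, -1.9]
grip_width: 0.0495
```

```bash
cat > a.py <<'E'
from h import *
o=st(); p=np.array(o["position"]); M=R.from_quat(o["tool_rot"]).as_matrix()
Mg=R.from_quat([-.647,.291,.246,.661]).as_matrix(); ax=M@(Mg.T@[0,0,1]); print("head axis",ax.round(4))
w=np.cross(ax,[0,0,1]); print("fix rotvec tool",(M.T@w).round(3)); print("down tool",(M.T@[0,0,-1]).round(3),"dz to touch cm",(p[2]-.0234)*100)
E
python3 a.py
```

```text
t 25.98 p [ 0.5289 -0.3427  0.0332] x [ 0.545 -0.471 -0.694] z [ 0.646  0.763 -0.011] q [-0.77  0.88  2.11  3.07  0.65  1.57] F [ 0.6  0.4 -1.9] g 0.0495
head axis [-0.0058  0.0112  0.9999]
fix rotvec tool [ 0.003 -0.003  0.012]
down tool [0.694 0.72  0.011] dz to touch cm 0.9825308572650456
```

Nearly vertical. Lower slowly, watching the force.

Request:
{"name": "arm_command", "arguments": {
  "plan": [
    [0.3, 0.3, 0, 0, 0, 0.01, 4.5],
    [0.2, 0.2, 0, 0, 0, 0, 4.5],
    [0, 0, 0, 0, 0, 0, 4.5]
  ]
}}

```text
time: 26.35
position: [0.5298, -0.3435, 0.0279]
tool_rot: [-0.526, 0.479, 0.025, 0.703]
ft_force: [-0.3, 0.6, -1.9]
grip_width: 0.0492
```

```bash
python3 a.py
```

```text
t 26.35 p [ 0.5298 -0.3435  0.0279] x [ 0.541 -0.467 -0.699] z [ 0.646  0.763 -0.011] q [-0.77  0.89  2.11  3.07  0.65  1.57] F [-0.3  0.6 -1.9] g 0.0492
head axis [-0.      0.0065  1.    ]
fix rotvec tool [ 0.004 -0.004  0.004]
down tool [0.699 0.715 0.011] dz to touch cm 0.4498152427017975
```

Request:
{"name": "arm_command", "arguments": {
  "plan": [
    [0.2, 0.2, 0, 0, 0, 0, 4.5],
    [0.1, 0.1, 0, 0, 0, 0, 4.5],
    [0, 0, 0, 0, 0, 0, 4.5]
  ]
}}

```text
time: 26.72
position: [0.5299, -0.3438, 0.0236]
tool_rot: [-0.526, 0.478, 0.025, 0.703]
ft_force: [-0.7, -0.8, -1.2]
grip_width: 0.0488
```

Request:
{"name": "arm_command", "arguments": {
  "plan": [
    [0.1, 0.1, 0, 0, 0, 0, 4.5],
    [0, 0, 0, 0, 0, 0, 4.5]
  ]
}}

```text
time: 26.98
position: [0.53, -0.3437, 0.0237]
tool_rot: [-0.527, 0.478, 0.024, 0.703]
ft_force: [-0.3, 0.1, -2.6]
grip_width: 0.0493
```

Request:
{"name": "arm_command", "arguments": {
  "plan": [
    [0.1, 0.1, 0, 0, 0, 0, 4.5],
    [0.1, 0.1, 0, 0, 0, 0, 4.5]
  ]
}}

```text
time: 27.22
position: [0.5302, -0.344, 0.0235]
tool_rot: [-0.528, 0.476, 0.022, 0.703]
ft_force: [-6.0, 3.4, 9.5]
grip_width: 0.0495
```

Request:
{"name": "arm_command", "arguments": {
  "plan": [
    [-0.05, -0.05, 0, 0, 0, 0, 4.9],
    [0, 0, 0, 0, 0, 0, 5.3],
    [0, 0, 0, 0, 0, 0, 6],
    [0, 0, 0, 0, 0, 0, 7],
    [0, 0, 0, 0, 0, 0, 7.5],
    [0, 0, 0, 0, 0, 0, 7.5],
    [-2, -0.2, 0, 0, 0, 0, 7.5],
    [-3, -0.2, 0, 0, 0, 0, 7.5],
    [-4, 0, 0, 0, 0, 0, 7.5],
    [-4, 0, 0, 0, 0, 0, 7.5],
    [-3, 0, 0, 0, 0, 0, 7.5],
    [0, 0, 0, 0, 0, 0, 7.5]
  ]
}}

```text
time: 28.72
position: [0.4394, -0.2649, 0.1443]
tool_rot: [-0.529, 0.475, 0.021, 0.703]
ft_force: [-0.8, -0.2, 0.6]
grip_width: 0.0747
```

Run:
```python
from h import *
o=st(); p,d=optics.camera("wrist"); cv2.imwrite("pics/w5.png",p); c=cam("wrist",o); P=cloud(c,d); H,S,V=cv2.split(cv2.cvtColor(p,cv2.COLOR_BGR2HSV))
m=((H<8)|(H>172))&(S>110)&(P[...,1]<-.2)&(P[...,0]>.4)&(P[...,2]<.08); q=P[m]; print(len(q),np.nanpercentile(q,[1,50,99],axis=0).round(4).tolist())
t=m&(P[...,2]>.053); A=P[t]; print(np.linalg.lstsq(np.c_[A[:,:2]-A[:,:2].mean(0),np.ones(len(A))],A[:,2],rcond=None)[0], A.mean(0))
doorang(5)
b0=cv2.imread("pics/top0.png"); b1=cv2.imread("pics/top5.png"); cv2.imwrite("pics/fin.png",b1)
```

```text
t 28.73 p [ 0.4394 -0.2649  0.1443] x [ 0.547 -0.473 -0.69 ] z [ 0.646  0.763 -0.011] q [-0.8   0.6   2.4   3.04  0.66  1.58] F [-0.8 -0.2  0.6] g 0.0747
4063 [[0.4941, -0.3546, 0.0117], [0.5044, -0.319, 0.0447], [0.5389, -0.3089, 0.0604]]
[ 0.04884278 -0.04354289  0.05864786] [ 0.51264838 -0.32824302  0.05864786]
scene 67 theta line/edge [1.876 1.88 ]
top 347 theta line/edge [1.865 1.883]
```

View pics/w5.png

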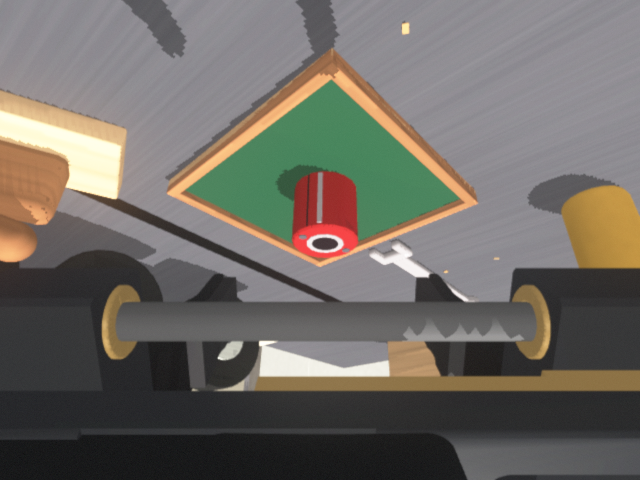

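View pics/top5.png

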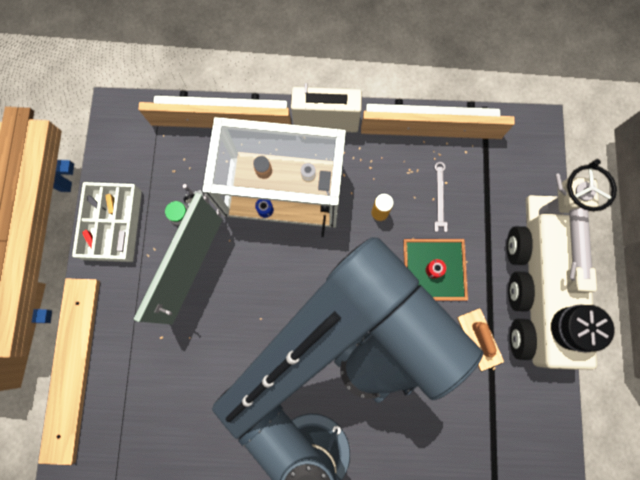

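Run:
```python
from rig import workorder
print(workorder.hand_in())
```

```text
the job is handed in; nothing more can be done
None
```

The red cutter head is standing in the felt tray, and I have handed the job in at about 29 s of robot time; the hand-in reports no verdict.

- **Can:** I moved it first, to about (0.69, -0.17). A depth check after release showed its top level at 0.121 m, and it is well outside the door's swing.
- **Door:** I pressed it at the free edge. Drawing back sprang it to about 0.12 rad, and I then swung it open from the inner face. The last measurement, from both fixed cameras, was about 1.87 rad, just short of its 1.9 stop.
- **Red head:** I took it out at a 45° lean, with the blue head beside it left alone, and set it down with about 10 N of contact. It stands inside the tray near (0.516, -0.332), about 9 mm off the tray's centre.
- **Surroundings:** In the final top picture the blue head, spacers, jar, gauge, tin, spanner and push block look where they were; I judged this by eye.

One check disagreed. A plane fit to the head's top gave a slope of about 4°. I put it down to the rim and side pixels caught in the mask, because the top's height (0.058 to 0.060 m) and the pictures show the head upright. I did not repeat the fit.

An early approach to the can brought the last joint to its 2.85 rad limit at 3 s. I backed off and re-posed. The reading was 2.85 to two decimals, so I can't rule out a slight overrun of the limit.

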